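Put the shakers, oil bottle and carton back in their wooden holders

ROBOT

A 7-joint arm with a two-finger parallel gripper is mounted at the origin on a cart in front of the work surface, level with it; the furniture and walls round the work are solid. World frame = base frame: x ahead of the robot, y to its left, z up, the work surface at z = 0. Lengths are in m, angles in rad, forces in N, time in s.
With the tool pointing down it reaches from about 0.4 to 0.85 m from the base axis. Payload 4.5 kg.
Tool frame: the origin (TCP) lies between the finger pads; the fingertips stand r.finger_overhang ahead of it and the grasp point (between the pads) lies 8 mm behind it (r.finger_overhang is the distance from the TCP to the fingertips, in m); z points along the fingers, x is the direction in which the jaws open and shut, and the axes are right-handed (so a half turn about z gives the same grasp; the last joint's range is limited). The gripper opens to 88 mm and grips with 3 to 60 N. Pads are 18 mm wide; open, the fingers measure 123 mm over their backs; the gripper's body (75 mm by 187 mm) begins 45 mm behind the grasp point.
Start: joints at [0.034, 0.689, -0.195, 1.565, 0.157, 0.902, -0.215], TCP at [0.625, 0, 0.214] pointing down, gripper open.
Joint ranges: [-3.01, 3.01], [-0.46, 2.08], [-1.47, 1.51], [0.13, 2.56], [-1, 4.14], [0.04, 2.09], [-2.66, 2.66]. Speed limits (rad/s): [2.57, 2.57, 3.14, 3.14, 3.14, 3.14, 3.14].

INTERFACE

Orientations are given as a unit quaternion [x, y, z, w].
In Python, from plant import r gives the robot as it stands.
- The arm moves only by the tool move_arm, never from a script. Its argument "targets" is a list that holds one entry, the list of rows, each a list of 7 numbers: the turn, a rotation vector about the world's x, y, z in rad, then the shift along the world's x, y, z in m, then the opening, from 0 (shut) to 1 (fully open). A call has 1 to 5 rows; each row shifts and turns the pose as measured when the row begins; what a row does not reach is not made up. A row lasts 1/10 s, in which the tool goes at most 50 mm and 8.59 degrees, less where a joint would pass 70% of its speed; a pose out of reach is approached as far as the arm can. A call with a gripper value outside its range is refused whole. The fingers move at their own pace and stop on an object; "force" is the grip in N (left out, the last holds). Time passes only in rows, so rows that do not move let the fingers close. It gives the time, the measured TCP pose, the force and the opening at its end, in the units of the state.
- r.get_state(): the state, without advancing time (a new reading comes with each control period).
- r.snapshot(name): name is "scene" or "side" or "wrist"; returns a dict with "frame" (480x640x3 uint8, red, green, blue), "K" (3x3 intrinsics, pixels), "D" ([k1, k2, p1, p2, k3] as OpenCV has them; the pictures are not rectified), "T" (4x4, takes a point from camera to world coordinates). Camera axes: x right, y up, looking along -z (the intrinsics and any distortion apply to the point x, -y, -z); pixel columns grow to the right and rows downward; lengths in m; the calibration is good to about 2 mm. A picture is of the moment at which its call begins. There is no depth.
- r.finish_job(): hands the job in, once; it reports no verdict.
Trained networks look in a picture, given as the dict that the camera call returned (one of the last four; its "shot" number tells which), for a name from the list of things; names that differ only in an ending like _2 or _b are one class to them, and where a whole thing is asked for, a point or a joint stands for the part that bears it (a point fixed in the world has none). Each returns a list of dicts, best first, with "score" (0 to 1); they miss things now and then, are a little off and sometimes report something else, mostly with a low value. They report only what shows in the picture. A call takes as long as a camera call. They do not tell look-alikes from the thing itself.
- r.find_in(picture, query): "centre" ([row, column] in pixels, amid what is visible of it).
The state is a dict: "clock": time; "q": joint angles; "qd": joint speeds; "joint_torque": joint torques, N m; "tool_pos": TCP position; "eef_rot": TCP orientation; "contact_force": force on the tool from outside, world axes, zero at the start; "moment": the same for the moment, N m; "opening": opening from 0.0 (shut) to 1.0 (fully open).
Only numpy, scipy, OpenCV 4.12 (cv2) and the standard library are available. Lean on these libraries where they do the work, as an engineer would, in place of code of your own. Each camera call takes 0.05 s, during which the arm holds its last target. There are 200 camera calls.

TASK

Tidy up after cooking: put the two glass shakers into the block with two wells, one in each well (either way round), the green oil bottle into the round dish and the small white and brown carton that stands on the worktop into the oblong tray. Each must stand upright on the floor of its holder and be let go. Knock nothing over, and leave the red-lidded spice jar, the olive jar and the garlic where they are.

Things in the scene. Friction and masses are not known exactly. Their poses are not given: they have to be found in the camera images.
- shaker_salt: small clear glass shaker with a domed steel cap, white filling; round, 41 mm across, 91 mm tall, 0.13 kg. Origin: centre of its underside, z up; stands upright on the worktop at the start. Grip round it 65 mm above its underside.
- shaker_pepper: the other shaker of the pair, alike but with grey filling; 41 mm across, 91 mm tall, 0.13 kg. Origin: centre of its underside, z up; stands upright on the worktop at the start. Grip round it 65 mm above its underside.
- oil_bottle: stubby green oil bottle with a blank pale label and a small black cap: round, 54 mm across and straight up to 110 mm, then a short shoulder and a cap 32 mm across, 138 mm tall in all, 0.25 kg. Origin: centre of its underside, z up; stands upright on the worktop at the start. Grip round the body 95 mm above the underside.
- carton: small upright white and brown cardboard carton of dry food, standing on the worktop (not the one on the wall shelf), 44 mm (its x) by 87 mm (its y) by 150 mm tall. Origin: centre of its underside, z up; stands upright on the worktop at the start. Grip across the 44 mm, about 115 mm above the underside.
- twin_stand: low light wooden block with two equal round wells, cork-lined, fixed to the worktop: 76 mm (its x) by 146 mm (its y), 18 mm high. Wells 58 mm across, centred at y = +35 and y = -35 mm, their floor 6 mm above the worktop. Origin: centre of its underside, on the worktop.
- round_holder: low round light wooden dish, cork-lined, fixed to the worktop: 86 mm outside, 72 mm inside, 18 mm high, floor 6 mm above the worktop. Origin: centre of its underside, on the worktop.
- oblong_tray: low oblong light wooden tray, cork-lined, fixed to the worktop: outside 76 mm (its x) by 119 mm (its y), inside 62 by 105 mm, 18 mm high, floor 7 mm above the worktop. Origin: centre of its underside, on the worktop.
- spice_jar: bystander: spice jar with a red lid and a brown label, 45 mm across, 106 mm tall; stands among the things to be put away and stays there. Origin: centre of its underside.
- olive_jar: bystander: glass jar with a green lid, 70 mm across, 101 mm tall. Origin: centre of its underside.
- garlic: bystander: garlic bulb, 56 mm across and tall. Origin: centre of its underside.
Things that resemble listed ones, but are neither listed nor needed, are in the scene too. Leave any purple look-alike of the oil_bottle alone.

How it is judged:
At the end, for the whole second after the job is handed in: One shaker in each well of the twin stand, the oil bottle in the round dish, the carton in the oblong tray: each within 13 mm of the centre of its place along the holder's x and y, its underside less than 11 mm above the worktop, upright within 0.1 rad, released and at rest ((((x of shaker_salt in the frame of twin_stand between -0.013 and 0.013 m and y of shaker_salt in the frame of twin_stand between 0.022 and 0.048 m and z of shaker_salt in the frame of twin_stand between 0 and 0.011 m) and (x of shaker_pepper in the frame of twin_stand between -0.013 and 0.013 m and y of shaker_pepper in the frame of twin_stand between -0.048 and -0.022 m and z of shaker_pepper in the frame of twin_stand between 0 and 0.011 m)) or ((x of shaker_salt in the frame of twin_stand between -0.013 and 0.013 m and y of shaker_salt in the frame of twin_stand between -0.048 and -0.022 m and z of shaker_salt in the frame of twin_stand between 0 and 0.011 m) and (x of shaker_pepper in the frame of twin_stand between -0.013 and 0.013 m and y of shaker_pepper in the frame of twin_stand between 0.022 and 0.048 m and z of shaker_pepper in the frame of twin_stand between 0 and 0.011 m))) and x of oil_bottle in the frame of round_holder between -0.013 and 0.013 m and y of oil_bottle in the frame of round_holder between -0.013 and 0.013 m and z of oil_bottle in the frame of round_holder between 0 and 0.011 m and x of carton in the frame of oblong_tray between -0.013 and 0.013 m and y of carton in the frame of oblong_tray between -0.013 and 0.013 m and z of carton in the frame of oblong_tray between 0 and 0.011 m and angle between each of shaker_salt, shaker_pepper, oil_bottle, carton's own z axis and vertical below 0.1 rad and linear speed of each of shaker_salt, shaker_pepper, oil_bottle, carton below 0.02 m/s); the robot touches nothing.
It fails at once if a shaker, the oil bottle, the carton, the spice jar or the olive jar is knocked over (tipped more than 0.9 rad) (angle between any of shaker_salt, shaker_pepper, oil_bottle, carton, spice_jar, olive_jar's own z axis and vertical above 0.9 rad).
It fails at once if the spice jar, the olive jar or the garlic is moved more than 30 mm (distance of any of spice_jar, olive_jar, garlic from where it was at the start of the episode above 0.03 m).
It also fails if it takes over 115 s, if anything falls off the work surface, if the arm or the gripper's body presses on something with over 40 N, if the wrist force passes 120 N, or if a joint passes its speed limit or range.

## Working session

There is one attempt and no reset: what is moved stays moved. The work goes in short steps, Python scripts to look and compute and a tool call to move; the robot and the scene stay as the last step left them, time stands still between calls to the robot, and variables do not carry over. Pictures are saved under pics/ and viewed, about 12 in all and at most 16, crops included, and the job is handed in when it is done.

Besides the shell and the picture viewer there is one more tool, called after "Call:" by a JSON object that holds its "name" and its "arguments", one argument or row to a line. move_arm: Moves the arm, as the interface text tells. Its arguments: {"type":"object","properties":{"targets":{"type":"array","items":{"type":"array","items":{"type":"array","items":{"type":"number"}}}},"force":{"type":"number"}},"required":["targets"]}

```bash
mkdir -p pics; ls
cat > h.py <<'E'
import numpy as np, cv2, json
from plant import r
def snap(cam,name=None):
    s=r.snapshot(cam)
    if name: cv2.imwrite('pics/%s.png'%name, s['frame'][:,:,::-1])
    return s
def ray(s,rc):
    K=np.array(s['K'],float);D=np.array(s['D'],float);T=np.array(s['T'])
    p=cv2.undistortPoints(np.array([[[rc[1],rc[0]]]],float),K,D)[0,0]
    d=T[:3,:3]@np.array([p[0],-p[1],-1]);return T[:3,3],d/np.linalg.norm(d)
def onz(s,rc,z):
    o,d=ray(s,rc);return o+d*(z-o[2])/d[2]
def tri(rays):
    A=np.zeros((3,3));b=np.zeros(3)
    for o,d in rays:
        P=np.eye(3)-np.outer(d,d);A+=P;b+=P@o
    x=np.linalg.solve(A,b)
    return x,[np.linalg.norm((np.eye(3)-np.outer(d,d))@(x-o)) for o,d in rays]
def proj(s,X):
    T=np.array(s['T']);c=np.linalg.inv(T)@np.append(X,1);c=c[:3]*[1,-1,-1]
    p=cv2.projectPoints(c.reshape(1,1,3),np.zeros(3),np.zeros(3),np.array(s['K'],float),np.array(s['D'],float))[0].ravel()
    return p[::-1]
N=['shaker_salt','shaker_pepper','oil_bottle','carton','twin_stand','round_holder','oblong_tray','spice_jar','olive_jar','garlic']
E
python3 - <<'E'
from h import *
print({k:np.round(v,3).tolist() if not np.isscalar(v) else v for k,v in r.get_state().items()}, r.finger_overhang)
for c in ['scene','side','wrist']:
    s=snap(c,c+'0'); print(c,np.round(s['T'],3).tolist(),np.round(s['K'],1).tolist(),s['D'])
    for n in N:
        print(n,[(np.round(f['centre'],0).tolist(),round(f['score'],2)) for f in r.find_in(s,n)[:4]])
E
```

```text
pics
{'clock': 0.0, 'q': [0.034, 0.69, -0.195, 1.566, 0.157, 0.902, -0.215], 'qd': [0.002, -0.001, -0.002, -0.002, -0.001, 0.001, -0.0], 'joint_torque': [0.0, -52.757, -1.267, -15.343, -0.053, 0.007, 0.0], 'tool_pos': [0.624, -0.0, 0.213], 'eef_rot': [1.0, 0.0, -0.001, 0.0], 'contact_force': [-0.193, -0.153, -0.009], 'moment': [0.013, 0.031, -0.021], 'opening': 1.0045159257570309} 0.011
scene [[-0.545, 0.572, -0.613, -0.039], [-0.838, -0.358, 0.412, 0.598], [0.017, 0.738, 0.674, 0.711], [0.0, 0.0, 0.0, 1.0]] [[463.0, 0.0, 322.7], [0.0, 463.0, 235.3], [0.0, 0.0, 1.0]] [-0.06128391  0.          0.          0.          0.        ]
shaker_salt [([229.0, 322.0], 0.97), ([281.0, 379.0], 0.54)]
shaker_pepper [([265.0, 278.0], 0.67)]
oil_bottle [([231.0, 183.0], 0.8), ([190.0, 358.0], 0.72), ([193.0, 215.0], 0.55)]
carton [([171.0, 416.0], 0.93), ([333.0, 334.0], 0.38)]
twin_stand [([334.0, 336.0], 0.9)]
round_holder [([334.0, 337.0], 0.61), ([279.0, 379.0], 0.57)]
oblong_tray [([240.0, 419.0], 0.84)]
spice_jar [([313.0, 240.0], 0.6)]
olive_jar [([234.0, 234.0], 0.74), ([241.0, 420.0], 0.41)
[... 548 characters left out ...]
298.0, 293.0], 0.56)]
oblong_tray [([217.0, 403.0], 0.85)]
spice_jar [([372.0, 305.0], 0.7)]
olive_jar [([290.0, 228.0], 0.76)]
garlic [([170.0, 296.0], 0.97)]
wrist [[1.0, 0.0, -0.0, 0.626], [0.0, 0.955, 0.296, 0.076], [0.0, -0.296, 0.955, 0.384], [0.0, 0.0, 0.0, 1.0]] [[412.3, 0.0, 325.4], [0.0, 412.3, 237.5], [0.0, 0.0, 1.0]] [0.02695683 0.         0.         0.         0.        ]
shaker_salt [([196.0, 160.0], 0.51), ([4.0, 274.0], 0.47)]
shaker_pepper []
oil_bottle [([146.0, 336.0], 0.93), ([335.0, 318.0], 0.42)]
carton [([335.0, 317.0], 0.73)]
twin_stand []
round_holder [([30.0, 79.0], 0.98)]
oblong_tray [([195.0, 159.0], 0.75)]
spice_jar []
olive_jar []
garlic [([235.0, 454.0], 0.92)]
```

View pics/scene0.png

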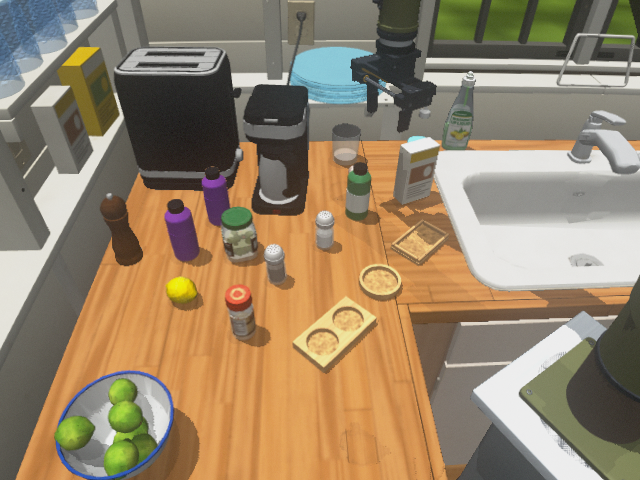

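View pics/side0.png

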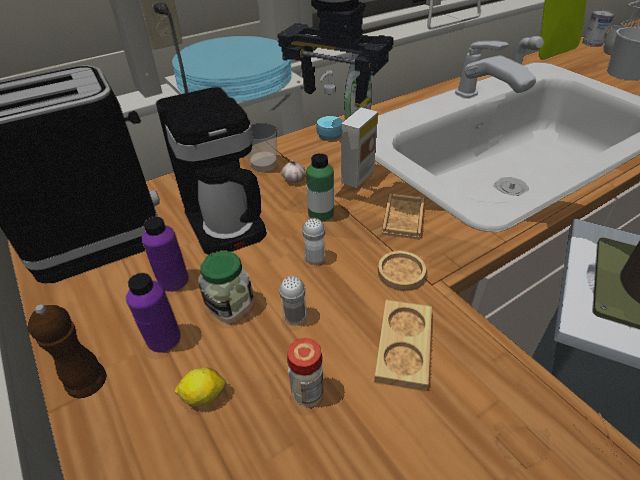

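View pics/wrist0.png

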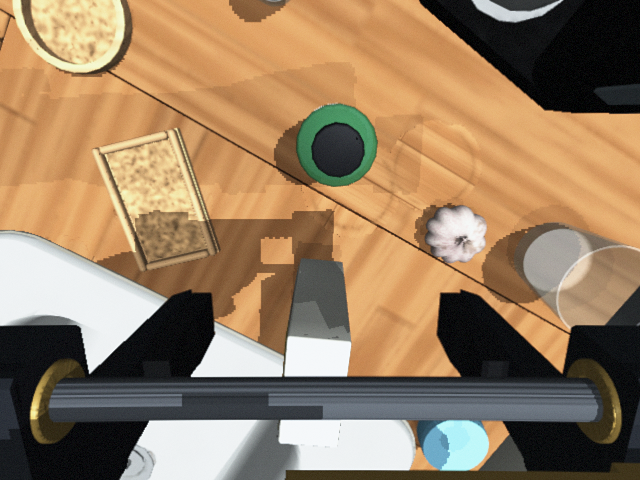

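The views agree: salt is at about scene (325,229) / side (314,242) and pepper at scene (276,265) / side (292,298). The green bottle is at scene (358,190) / side (320,189), and the carton is near the gripper at scene (416,171) / side (358,149). The twin stand is at scene (336,333), the dish at (380,281) and the tray at (420,241). The purple bottles are the look-alikes.

Run:
```python
from h import *
sc=snap('scene');sd=snap('side');w=snap('wrist')
def t(n,a,b,c=None):  # (x,y) pixel
    R=[ray(sc,a[::-1])] if a else []
    if b: R.append(ray(sd,b[::-1]))
    if c: R.append(ray(w,c[::-1]))
    x,e=tri(R); print(n,np.round(x,3),np.round(e,4))
t('salt top',(325,213),(314,222)); t('pepper top',(273,247),(292,280))
t('oil captop',(360,168),(320,160)); t('oil cap w',(360,168),(320,160),(338,150))
t('round',(380,281),(402,269)); t('well far',(349,320),(406,322)); t('well near',(322,344),(404,360))
t('tray',(420,241),(404,216))
t('spice lid',(239,294),(305,352)); t('olive lid',(237,219),(223,266)); t('garlic',None,(293,171),(456,234))
t('carton top L',(398,149),(344,130)); t('carton top R',(438,143),(378,112)) 
t('carton top front',(412,152),(358,131))
for n,p in dict(frontR=(350,338),frontL=(287,338)).items(): print(n,np.round(onz(w,p[::-1],.15),3))
for n,p in dict(R=(343,262),L=(305,262)).items(): print('bot',n,np.round(onz(w,p[::-1],0),3))
print('tray corners w',[np.round(onz(w,p[::-1],.018),3).tolist() for p in [(95,149),(178,129),(217,250),(143,270)]])
print('round w',[np.round(onz(w,p[::-1],.018),3).tolist() for p in [(12,8),(131,12),(80,73)]])
for c,s in(('sc',sc),('sd',sd)):
  for n,P in (('sc',[(352,299),(376,323),(321,367),(294,341)]),) if c=='sc' else (('sd',[(386,302),(432,306),(428,388),(376,382)]),):
    print('stand',c,[np.round(onz(s,p[::-1],.018),3).tolist() for p in P])
im=np.hstack([cv2.resize(sc['frame'][120:370,300:460],None,fx=2.3,fy=2.3,interpolation=2),cv2.resize(sd['frame'][90:340,270:440],None,fx=2.3,fy=2.3,interpolation=2)])
cv2.imwrite('pics/crop1.png',im[:,:,::-1]);print(im.shape)
```

```text
salt top [0.585 0.174 0.086] [0.0003 0.0003]
pepper top [0.549 0.317 0.09 ] [0.0013 0.0013]
oil captop [0.633 0.049 0.129] [0.0012 0.0012]
oil cap w [0.633 0.051 0.13 ] [0.0017 0.0013 0.0015]
round [0.424 0.143 0.007] [0.0014 0.0014]
well far [0.379 0.252 0.003] [0.0015 0.0015]
well near [0.358 0.327 0.01 ] [0.0017 0.0017]
tray [ 0.471 -0.01   0.004] [0.0003 0.0003]
spice lid [0.468 0.428 0.098] [0.0001 0.0001]
olive lid [0.66  0.341 0.093] [0.0023 0.0023]
garlic [ 0.745 -0.032  0.026] [0.0004 0.0004]
carton top L [ 0.631 -0.056  0.143] [0.0006 0.0006]
carton top R [ 0.59  -0.141  0.154] [0.001 0.001]
carton top front [ 0.611 -0.083  0.134] [0.0028 0.0028]
frontR [ 0.642 -0.064  0.15 ]
frontL [ 0.602 -0.064  0.15 ]
bot R [ 0.644 -0.069  0.   ]
bot L [ 0.606 -0.069  0.   ]
tray corners w [[0.427, 0.042, 0.018], [0.5, 0.06, 0.018], [0.525, -0.05, 0.018], [0.453, -0.07, 0.018]]
round w [[0.383, 0.149, 0.018], [0.473, 0.148, 0.018], [0.426, 0.103, 0.018]]
stand sc [[0.407, 0.226, 0.018], [0.337, 0.222, 0.018], [0.314, 0.358, 0.018], [0.384, 0.37, 0.018]]
stand sd [[0.421, 0.236, 0.018], [0.349, 0.212, 0.018], [0.312, 0.36, 0.018], [0.382, 0.382, 0.018]]
(575, 759, 3)
```

View pics/crop1.png

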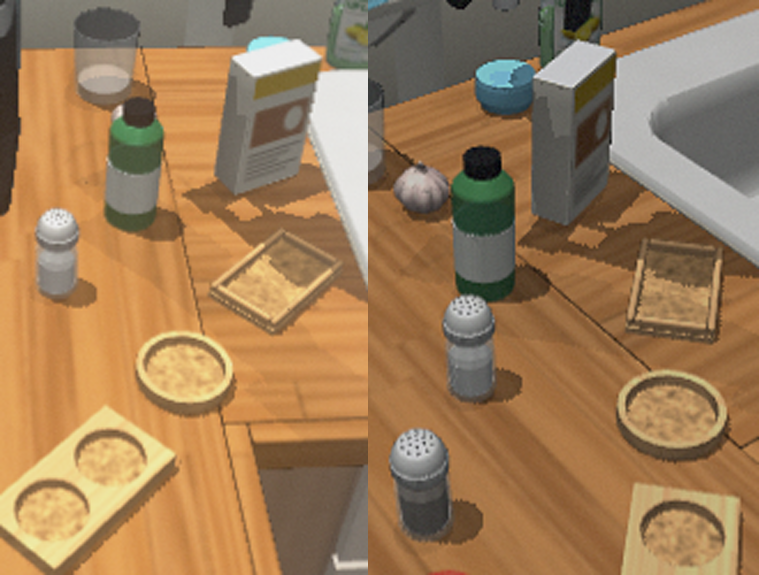

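Call:
{"name": "move_arm", "arguments": {
  "targets": [
    [[0, 0, 0, 0, -0.03, 0.02, 1], [0, 0, 0, 0, -0.03, 0.02, 1], [0, 0, 0, 0, 0, 0, 1]]
  ]
}}

```text
clock: 2.1
tool_pos: [0.6245, -0.0601, 0.254]
eef_rot: [1.0, 0.002, -0.001, -0.0]
contact_force: [0.3, 0.0, -1.1]
opening: 1.001
```

Run:
```python
from h import *
w=snap('wrist','w1'); print(r.get_state()['tool_pos'],r.get_state()['contact_force'])
for n in ['carton','oblong_tray','oil_bottle']: print(n,[(np.round(f['centre'],0).tolist(),round(f['score'],2)) for f in r.find_in(w,n)[:4]])
```

```text
[ 0.623792   -0.05705372  0.25279694] [ 0.50917499 -0.1764468  -0.30754662]
carton []
oblong_tray [([126.0, 168.0], 0.93)]
oil_bottle [([55.0, 337.0], 0.85)]
```

View pics/w1.png

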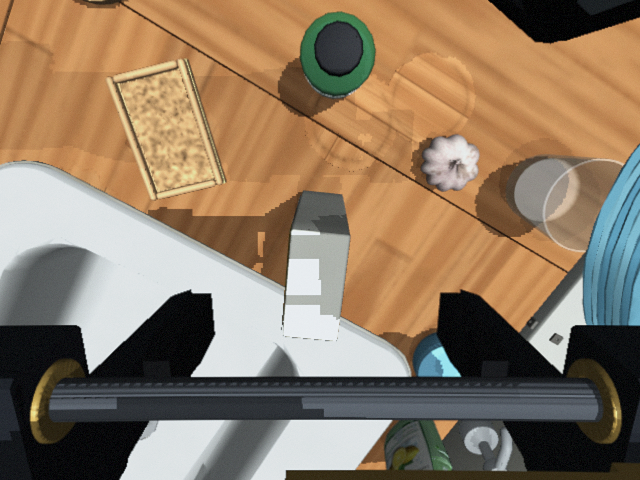

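The carton's top face is clear, with corners (291,230), (349,236), (338,340) and (283,335). The tray's outer corners are (108,77), (186,60), (224,182) and (153,198).

Run:
```python
from h import *
w=snap('wrist');sc=snap('scene');sd=snap('side')
C=np.array([onz(w,p[::-1],.15) for p in [(291,230),(349,236),(338,340),(283,335)]])
def q(n,C):
    c=C.mean(0);ya=(C[0]+C[1]-C[2]-C[3])/2;xa=(C[1]+C[2]-C[0]-C[3])/2
    print(n,np.round(c,4),'L',np.linalg.norm(ya),'W',np.linalg.norm(xa),'yaw',np.degrees(np.arctan2(-ya[0],ya[1])),np.degrees(np.arctan2(xa[1],xa[0])))
q('carton',C)
q('tray',np.array([onz(w,p[::-1],.018) for p in [(108,77),(186,60),(224,182),(153,198)]]))
q('tray z12',np.array([onz(w,p[::-1],.012) for p in [(108,77),(186,60),(224,182),(153,198)]]))
# carton height check: top-centre seen in scene & side & wrist
x,e=tri([ray(w,(230,291)),ray(sd,(131-0,350)),ray(sc,(149,399))]);print(x,e)
print('oil cap',onz(w,(48,338),.138))
for c,s in(('sc',sc),('sd',sd)):
  for z in(.15,): print(c,[np.round(proj(s,X)[::-1],0).tolist() for X in C], 'base',[np.round(proj(s,X*[1,1,0])[::-1],0).tolist() for X in C])
print('coffee',onz(sd,(240,262),0),onz(sc,(212,300),0),onz(sd,(250,210),0))
```

```text
carton [ 0.6162 -0.0978  0.15  ] L 0.08127070702179326 W 0.04056819033067245 yaw -4.508936131382523 -5.140586223755505
tray [0.4728 0.0018 0.018 ] L 0.11391013660858663 W 0.07349792785783509 yaw 14.007993385662687 12.85162841673012
tray z12 [0.4706 0.0015 0.012 ] L 0.11560134047296577 W 0.07458913873087736 yaw 14.007993385662685 12.851628416730133
[ 0.60818484 -0.0453466   0.15654035] [np.float64(0.011196942541690805), np.float64(0.006662210749470246), np.float64(0.006226639412039388)]
oil cap [0.6295213  0.06047448 0.138     ]
sc [[407.0, 153.0], [397.0, 145.0], [425.0, 137.0], [435.0, 145.0]] base [[399.0, 205.0], [390.0, 196.0], [415.0, 187.0], [425.0, 196.0]]
sd [[358.0, 130.0], [341.0, 125.0], [359.0, 109.0], [376.0, 114.0]] base [[356.0, 191.0], [340.0, 185.0], [357.0, 168.0], [372.0, 173.0]]
coffee [0.70274531 0.17548193 0.        ] [0.70540749 0.16474949 0.        ] [0.77930271 0.24324538 0.        ]
```

```bash
cat >> h.py <<'E'
from scipy.optimize import least_squares
def boxfit(obs,wx,wy,x0):
    # obs: list of (snap,(px,py),sx,sy,z)
    def f(p):
        c,s=np.cos(p[2]),np.sin(p[2]);o=[]
        for S,px,sx,sy,z in obs:
            a,b=sx*wx/2,sy*wy/2
            q=proj(S,np.array([p[0]+c*a-s*b,p[1]+s*a+c*b,z]))[::-1]-px;o+=list(q)
        return np.array(o)
    k=least_squares(f,x0,loss='soft_l1');return k.x,f(k.x).reshape(-1,2)
E
python3 - <<'E'
from h import *
w=snap('wrist');sc=snap('scene');sd=snap('side')
cs=lambda p:(300+p[0]/2.3,120+p[1]/2.3); ds=lambda p:(270+(p[0]-368)/2.3,90+p[1]/2.3)
W=[(w,p,sx,sy,.15) for p,sx,sy in [((291,230),-1,1),((349,236),1,1),((338,340),1,-1),((283,335),-1,-1)]]
S=[(sc,cs((232,65)),1,1,.15),(sc,cs((284,43)),1,-1,.15),(sc,cs((321,50)),-1,-1,.15),(sc,cs((230,192)),-1,1,0),(sc,cs((302,160)),-1,-1,0)]
D=[(sd,ds((536,70)),1,1,.15),(sd,ds((615,48)),-1,-1,.15),(sd,ds((570,222)),-1,1,0),(sd,ds((533,208)),1,1,0),(sd,ds((607,190)),-1,-1,0)]
for n,o in(('w',W),('sc',S),('sd',D),('all',W+S+D)):
    x,e=boxfit(o,.044,.087,[.616,-.1,-.08]);print('carton',n,np.round(x,4),np.round(e,1).tolist())
W=[(w,p,sx,sy,.018) for p,sx,sy in [((108,77),-1,1),((186,60),1,1),((224,182),1,-1),((153,198),-1,-1)]]
S=[(sc,cs(p),sx,sy,.018) for p,sx,sy in [((211,287),-1,1),((283,230),1,1),((343,267),1,-1),((273,324),-1,-1)]]
D=[(sd,ds(p),sx,sy,.018) for p,sx,sy in [((627,330),-1,1),((643,238),1,1),((722,242),1,-1),((717,336),-1,-1)]]
for n,o in(('w',W),('sc',S),('sd',D),('all',W+S+D)):
    x,e=boxfit(o,.076,.119,[.472,0,.23]);print('tray',n,np.round(x,4),np.round(e,1).tolist())
E
```

```text
carton w [ 0.6166 -0.0998 -0.0939] [[-1.2, -1.7], [4.6, -1.1], [1.0, 5.8], [-2.7, 5.1]]
carton sc [ 0.6149 -0.1083  0.1317] [[-0.5, -2.2], [1.3, -4.6], [-0.4, -0.2], [5.8, 2.7], [-2.8, 3.1]]
carton sd [ 0.6198 -0.1164 -0.0665] [[-1.4, 1.1], [1.1, -1.5], [0.3, 0.1], [-0.8, 0.9], [0.6, -4.6]]
carton all [ 0.6153 -0.1008 -0.0635] [[-5.1, 0.4], [0.8, -0.8], [1.0, 6.3], [-2.8, 7.1], [-4.2, -3.6], [2.6, -2.9], [-1.5, 2.8], [-0.2, 2.4], [-3.9, 6.2], [-2.5, 4.8], [0.4, 1.8], [-0.5, 4.3], [-1.7, 4.9], [-0.1, -0.9]]
tray w [0.4729 0.0007 0.2407] [[-1.5, -0.6], [0.4, -3.6], [1.9, 2.9], [-0.4, 3.8]]
tray sc [ 4.653e-01 -1.400e-03 -1.768e+00] [[0.5, -18.2], [-2.0, -1.1], [0.2, 16.4], [0.2, 0.6]]
tray sd [ 4.6840e-01 -8.0000e-04 -1.7474e+00] [[-12.6, -20.8], [-0.8, 1.1], [15.7, 19.3], [0.6, -1.4]]
tray all [ 4.727e-01 -4.000e-04  2.164e-01] [[-0.4, -0.7], [2.1, -1.5], [0.6, 5.2], [-2.2, 4.3], [23.8, 14.6], [-35.6, 21.9], [-29.9, -18.7], [28.0, -27.8], [36.2, 1.1], [-9.7, 35.5], [-35.8, -1.4], [2.0, -37.6]]
```

Call:
{"name": "move_arm", "arguments": {
  "targets": [
    [[0, 0, -0.075, -0.007, -0.025, 0, 1], [0, 0, 0, 0, -0.022, -0.035, 1], [0, 0, 0, 0, 0, -0.03, 1], [0, 0, 0, 0, 0, 0, 1]]
  ],
  "force": 20
}}

```text
clock: 3.0
tool_pos: [0.617, -0.1002, 0.1857]
eef_rot: [0.999, -0.032, -0.001, -0.003]
contact_force: [0.2, 0.7, -0.2]
opening: 1.0
```

Run:
```python
from h import *
w=snap('wrist','w2'); st=r.get_state();print(st['tool_pos'],st['eef_rot'])
for d in(.115,.105,.1):
  x,y,a=.617,-d,-.075;c,s=np.cos(a),np.sin(a)
  print([np.round(proj(w,np.array([x+c*.022*i-s*.0435*j,y+s*.022*i+c*.0435*j,.15]))[::-1]).tolist() for i,j in((-1,1),(1,1),(1,-1),(-1,-1))])
print('grasp pt px',proj(w,np.array(st['tool_pos'])+[0,0,.008]))
```

```text
[ 0.61831275 -0.10074687  0.18762834] [ 9.99492960e-01 -3.17504335e-02  1.77167853e-04 -2.38766112e-03]
[[283.0, 206.0], [369.0, 207.0], [363.0, 356.0], [286.0, 355.0]]
[[281.0, 187.0], [368.0, 188.0], [362.0, 340.0], [284.0, 339.0]]
[[280.0, 177.0], [368.0, 178.0], [362.0, 332.0], [283.0, 331.0]]
grasp pt px [296.88014863 325.68369061]
```

View pics/w2.png

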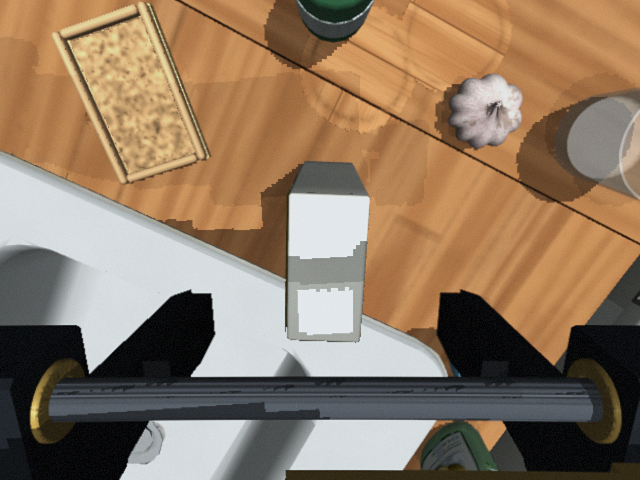

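Carton top corners are now (288,195), (369,195), (361,341) and (287,340), so its centre is at y ≈ -0.107. I'll go down and grip.

Call:
{"name": "move_arm", "arguments": {
  "targets": [
    [[0, 0, 0, 0, -0.006, -0.03, 1], [0, 0, 0, 0, 0, -0.03, 1], [0, 0, 0, 0, 0, -0.02, 1], [0, 0, 0, 0, 0, 0, 1]]
  ]
}}

```text
clock: 3.45
tool_pos: [0.6247, -0.1048, 0.1129]
eef_rot: [1.0, -0.03, 0.007, -0.003]
contact_force: [-0.3, 0.2, -0.6]
opening: 1.0
```

Call:
{"name": "move_arm", "arguments": {
  "targets": [
    [[0, 0, 0, 0, 0, 0, 0], [0, 0, 0, 0, 0, 0, 0], [0, 0, 0, 0, 0, 0, 0], [0, 0, 0, 0, 0, 0, 0], [0, 0, 0, 0, 0, 0, 0]]
  ],
  "force": 20
}}

```text
clock: 3.95
tool_pos: [0.6297, -0.1037, 0.1202]
eef_rot: [0.999, -0.03, 0.013, -0.003]
contact_force: [0.6, -0.6, 0.7]
opening: 0.568
```

Run:
```python
from h import *
w=snap('wrist')
# also tray fit from the earlier w2 picture stats: pose as then
st=r.get_state();print(st['tool_pos'],st['eef_rot'],st['opening'],st['contact_force'])
```

```text
[ 0.62968388 -0.10376392  0.12017031] [ 0.99947743 -0.02968382  0.012543   -0.00253347] 0.526806811778088 [-0.80356989 -0.66824255 -0.67362351]
```

Call:
{"name": "move_arm", "arguments": {
  "targets": [
    [[0, 0, 0, 0, 0, 0, 0], [0, 0, 0, 0, 0, 0, 0]]
  ]
}}

```text
clock: 4.2
tool_pos: [0.6296, -0.1038, 0.1203]
eef_rot: [0.999, -0.03, 0.013, -0.003]
contact_force: [-0.3, 0.1, -1.0]
opening: 0.495
```

Run:
```python
from h import *
for i in range(4):
    w=snap('wrist');st=r.get_state();print(st['clock'],st['tool_pos'],st['eef_rot'],st['opening'],st['contact_force'])
```

```text
4.25 [ 0.62948468 -0.10385745  0.1201743 ] [ 0.99947758 -0.02973983  0.0124022  -0.00251086] 0.49586700948172213 [-0.00551146 -0.02782171 -0.52680602]
4.3 [ 0.62951018 -0.10381067  0.12015432] [ 0.99947816 -0.02971326  0.01241301 -0.00253792] 0.4984158761952026 [0.35185389 0.04255952 0.4308662 ]
4.35 [ 0.62950496 -0.10380907  0.1201376 ] [ 0.99947793 -0.02972789  0.01239421 -0.0025513 ] 0.4972901104476732 [-0.31441615  0.82857012  0.21180864]
4.4 [ 0.62955137 -0.10375979  0.12016466] [ 0.999478   -0.02971192  0.01242459 -0.00255956] 0.497446840818143 [-0.33111395  0.37447954  0.19958729]
```

Run:
```python
from h import *
w=snap('wrist','w3');snap('side','sd3');st=r.get_state();print(np.round(st['q'],3),np.round(st['joint_torque'],2))
im=np.hstack([w['frame'],cv2.imread('pics/sd3.png')[:,:,::-1][0:480,200:520]]);cv2.imwrite('pics/c3.png',cv2.resize(im,(800,400))[:,:,::-1])
```

```text
[ 0.187  0.81  -0.168  1.634  0.183  0.688 -0.128] [ 1.000e-02 -5.598e+01 -1.100e+00 -1.307e+01 -4.000e-02 -1.200e-01
  0.000e+00]
```

View pics/c3.png

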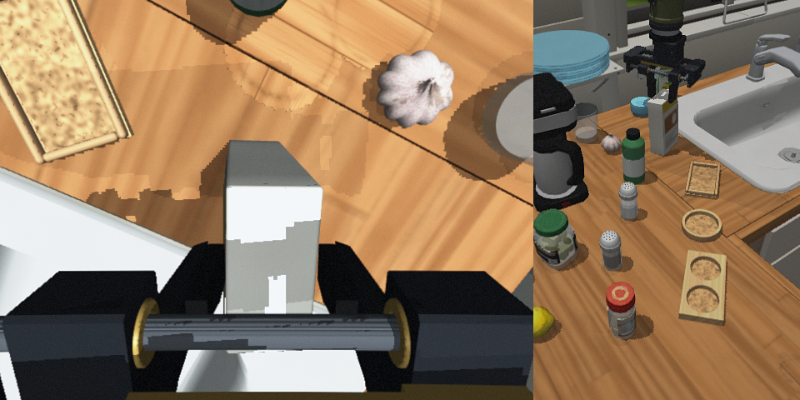

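```bash
cat >> h.py <<'E'
from scipy.spatial.transform import Rotation as Ro
def go(p,yaw):
    st=r.get_state();A=Ro.from_quat(st['eef_rot']);B=Ro.from_quat([np.cos(yaw/2),np.sin(yaw/2),0,0])
    t=(B*A.inv()).as_rotvec()
    print('t',st['clock'],'pos',np.round(st['tool_pos'],4),'turn',np.round(t,3),'shift',np.round(np.array(p)-st['tool_pos'],4),'open',round(st['opening'],3),'F',np.round(st['contact_force'],1))
E
python3 - <<'E'
from h import *
w=snap('wrist')
print(onz(w,(222,272),.15),onz(w,(224,386),.15))
go((.47,0,.25),.24)
E
```

```text
[ 0.61341446 -0.0648594   0.15      ] [ 0.65368229 -0.06825898  0.15      ]
t 4.55 pos [ 0.6296 -0.1038  0.1202] turn [-0.008  0.024  0.299] shift [-0.1596  0.1038  0.1298] open 0.499 F [-0.4 -0.2 -1. ]
```

Call:
{"name": "move_arm", "arguments": {
  "targets": [
    [[0, 0, 0, 0, 0, 0.02, 0], [0, 0, 0, 0, 0, 0.03, 0], [0, 0, 0, 0, 0, 0.03, 0], [0, 0, 0, 0, 0, 0.03, 0], [0, 0, 0, 0, 0, 0, 0]]
  ]
}}

```text
clock: 5.05
tool_pos: [0.6276, -0.1036, 0.2321]
eef_rot: [1.0, -0.03, 0.01, -0.003]
contact_force: [0.2, 0.7, -0.1]
opening: 0.493
```

Run:
```python
from h import *
go((.47,0,.25),.24)
```

```text
t 5.05 pos [ 0.6276 -0.1036  0.2321] turn [-0.008  0.02   0.299] shift [-0.1576  0.1036  0.0179] open 0.493 F [ 0.2  0.7 -0.1]
```

Call:
{"name": "move_arm", "arguments": {
  "targets": [
    [[-0.004, 0.01, 0.1, -0.035, 0.02, 0.015, 0], [-0.004, 0.01, 0.1, -0.04, 0.028, 0.005, 0], [0, 0, 0.1, -0.04, 0.03, 0, 0], [0, 0, 0, -0.035, 0.028, 0, 0], [0, 0, 0, 0, 0, 0, 0]]
  ]
}}

```text
clock: 5.55
tool_pos: [0.4696, 0.0033, 0.2484]
eef_rot: [0.992, 0.125, -0.003, 0.001]
contact_force: [1.0, -0.5, -1.0]
opening: 0.494
```

Run:
```python
from h import *
go((.4686,.006,.16),.24)
w=snap('wrist','w4')
```

```text
t 5.55 pos [0.4696 0.0033 0.2484] turn [ 0.003 -0.005 -0.011] shift [-0.001   0.0027 -0.0884] open 0.494 F [ 1.  -0.5 -1. ]
```

View pics/w4.png

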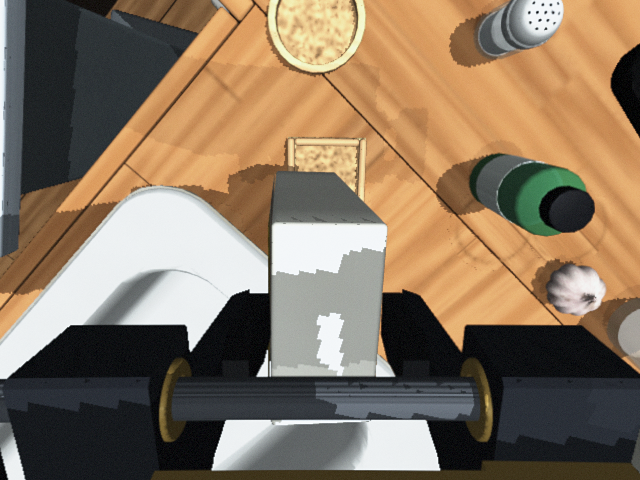

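Run:
```python
from h import *
w=snap('wrist');st=r.get_state();p=np.array(st['tool_pos']);a=.25
R=np.array([[np.cos(a),np.sin(a)],[-np.sin(a),np.cos(a)]])
zb=p[2]-.1202
for n,px,z in (('bot L',(275,172),zb),('bot R',(334,173),zb),('top L',(272,222),zb+.15),('top R',(386,222),zb+.15),('tray L',(287,139),.018),('tray R',(367,139),.018),('oil',(568,210),.138),('saltcap',(535,17),.089),('round l',(268,20),.018),('round r',(366,20),.018),('round bot',(317,73),.018)):
    X=onz(w,px[::-1],z);print(n,np.round(X,4),'tool',np.round(R@(X-p)[:2],4))
```

```text
bot L [0.4306 0.0251 0.1285] tool [-0.0366  0.0353]
bot R [0.4709 0.0347 0.1285] tool [0.0048 0.0345]
top L [0.4459 0.0336 0.2785] tool [-0.0197  0.0397]
top R [0.4848 0.0435 0.2785] tool [0.0205 0.0397]
tray L [0.4258 0.0392 0.018 ] tool [-0.0378  0.0501]
tray R [0.4992 0.0579 0.018 ] tool [0.0379 0.05  ]
oil [0.6339 0.0507 0.138 ] tool [0.1667 0.0098]
saltcap [0.5834 0.1705 0.089 ] tool [0.1474 0.1383]
round l [0.388  0.1331 0.018 ] tool [-0.0512  0.1505]
round r [0.4705 0.1541 0.018 ] tool [0.034  0.1504]
round bot [0.4394 0.1024 0.018 ] tool [-0.0089  0.108 ]
```

The carton is tilted about 0.1 rad in the grip: its bottom front centre is at px 304 and the top at 329. I'll rotate the tool to stand it upright and check before lowering.

Call:
{"name": "move_arm", "arguments": {
  "targets": [
    [[0.026, -0.104, -0.01, 0.003, 0.003, 0, 0], [0, 0, 0, 0, 0, -0.03, 0], [0, 0, 0, 0, 0, -0.03, 0], [0, 0, 0, 0, 0, 0, 0]]
  ]
}}

```text
clock: 6.05
tool_pos: [0.4848, -0.0012, 0.1873]
eef_rot: [0.992, 0.113, 0.059, -0.004]
contact_force: [0.4, -0.6, -0.5]
opening: 0.497
```

Run:
```python
from h import *
go((.4686,.006,.13),.24)
w=snap('wrist');sc=snap('scene');sd=snap('side')
im=np.hstack([cv2.resize(w['frame'][100:400,200:450],None,fx=1.6,fy=1.6),cv2.resize(sc['frame'][130:290,370:470],None,fx=3,fy=3,interpolation=2),]);sd2=cv2.resize(sd['frame'][90:250,360:450],None,fx=3,fy=3,interpolation=2)
im=np.hstack([im[:480,:],sd2])[:, :];cv2.imwrite('pics/c5.png',im[:,:,::-1]);print(im.shape)
```

```text
t 6.05 pos [ 0.4848 -0.0012  0.1873] turn [-0.021  0.117  0.013] shift [-0.0162  0.0072 -0.0573] open 0.497 F [ 0.4 -0.6 -0.5]
(480, 970, 3)
```

View pics/c5.png

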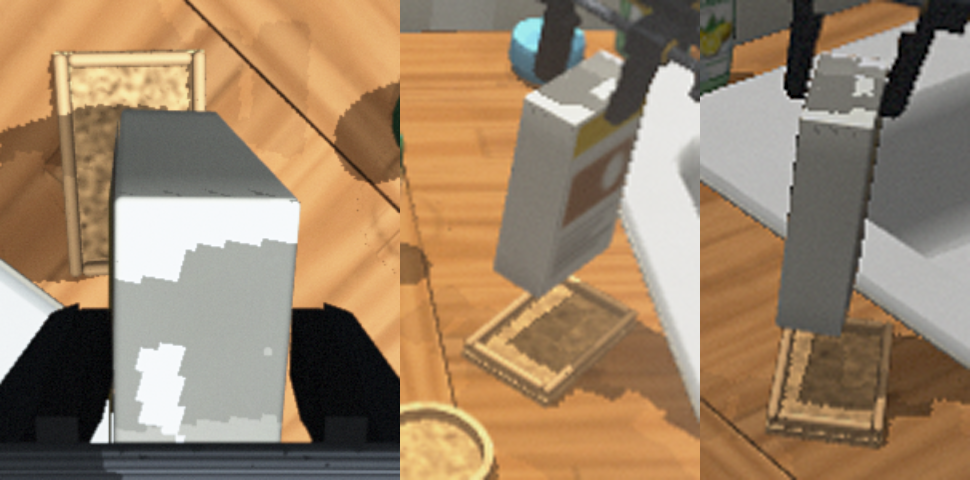

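```bash
cat >> h.py <<'E'
def fit6(obs,x0):
    def f(p):
        R=Ro.from_rotvec(p[3:]);o=[]
        for S,px,sx,sy,z in obs: o+=list((proj(S,p[:3]+R.apply([sx*.022,sy*.0435,z])))[::-1]-px)
        return np.array(o)
    k=least_squares(f,x0,loss='soft_l1',x_scale=[.01]*3+[.1]*3);return k.x,f(k.x).reshape(-1,2)
E
python3 - <<'E'
from h import *
w=snap('wrist');sc=snap('scene');sd=snap('side')
a=lambda x,y:(200+x/1.6,100+y/1.6);b=lambda x,y:(370+(x-400)/3,130+y/3);c=lambda x,y:(360+(x-700)/3,90+y/3)
o=[(w,a(118,197),-1,1,.15),(w,a(299,198),1,1,.15),(w,a(120,110),-1,1,0),(w,a(215,110),1,1,0),
(sc,b(525,95),1,1,.15),(sc,b(575,125),-1,1,.15),(sc,b(495,270),1,1,0),(sc,b(538,293),-1,1,0),(sc,b(613,240),-1,-1,0),(sc,b(605,53),1,-1,.15),
(sd,c(803,110),1,1,.15),(sd,c(882,122),-1,1,.15),(sd,c(780,327),1,1,0),(sd,c(850,333),-1,1,0)]
for oo in(o,o[4:]):
    x,e=fit6(oo,[.485,0,.07,0,0,.22]);R=Ro.from_rotvec(x[3:]).as_matrix();print(np.round(x,4),'z axis',np.round(R[:,2],3),'yaw',np.arctan2(R[1,0],R[0,0]));print(np.round(e,1).tolist())
def cor(S,f,P):
    return [(S,f(*p),sx,sy,.018) for p,sx,sy in P]
T=cor(w,a,[((52,53),-1,1),((204,52),1,1)])+cor(sc,b,[((465,345),-1,1),((548,400),-1,-1),((637,320),1,-1)])
D=cor(sd,c,[((768,427),-1,1),((885,443),-1,-1),((890,322),1,-1)])
# scene/side: nearest edges
for n,o in(('ws',T),('all',T+D)):
    x,e=boxfit(o,.076,.119,[.472,0,.23]);print('tray',np.round(x,4),np.round(e,1).tolist())
T2=cor(sc,b,[((465,345),-1,1),((548,400),-1,-1),((637,320),1,-1),((555,278),1,1)])
print([np.round(onz(s,p[::-1],.018),3).tolist() for s,p,_,_,_ in T2+D])
E
```

```text
[ 0.4877 -0.0088  0.0715 -0.0139 -0.0199  0.1873] z axis [-0.021  0.012  1.   ] yaw 0.18750142853784907
[[-10.8, -0.1], [0.3, 0.5], [-4.2, -0.2], [-0.5, 1.4], [-2.5, -1.8], [-0.8, -1.8], [-2.6, -2.0], [-0.8, 0.6], [-1.4, 0.0], [-2.5, -4.1], [-1.7, 2.6], [-2.2, 2.1], [-1.8, -0.1], [-2.4, 1.7]]
[ 0.4841 -0.0108  0.0717 -0.007  -0.016   0.1802] z axis [-0.017  0.006  1.   ] yaw 0.1802685529569215
[[-0.4, -1.8], [1.3, -1.8], [-0.9, -1.6], [1.0, 1.0], [0.4, 0.7], [-0.3, -3.8], [0.4, 1.9], [-0.1, 1.4], [0.2, -0.4], [-0.4, 1.4]]
tray [ 0.4741 -0.0059  0.2069] [[-0.3, -1.5], [0.6, 0.6], [25.0, 13.0], [28.8, -31.3], [-28.1, -20.3]]
tray [ 0.4389  0.0189 -0.4782] [[19.6, -58.5], [-0.0, 8.2], [6.5, 18.8], [33.7, -2.9], [-6.3, -0.4], [24.9, 13.4], [28.8, -16.5], [-0.3, 5.5]]
[[0.484, 0.064, 0.018], [0.41, 0.05, 0.018], [0.437, -0.062, 0.018], [0.505, -0.042, 0.018], [0.489, 0.073, 0.018], [0.415, 0.056, 0.018], [0.45, -0.07, 0.018]]
```

Call:
{"name": "move_arm", "arguments": {
  "targets": [
    [[0, 0, 0.05, -0.017, 0.009, 0, 0], [0, 0, 0, 0, 0, -0.02, 0], [0, 0, 0, 0, 0, -0.015, 0], [0, 0, 0, 0, 0, 0, 0]]
  ]
}}

```text
clock: 6.75
tool_pos: [0.4739, 0.0097, 0.1598]
eef_rot: [0.988, 0.139, 0.069, -0.005]
contact_force: [0.4, 0.2, -1.2]
opening: 0.493
```

Run:
```python
from h import *
go((.468,.008,.13),.24)
w=snap('wrist');sc=snap('scene');sd=snap('side')
im=np.hstack([cv2.resize(w['frame'][100:400,200:450],None,fx=1.6,fy=1.6),cv2.resize(sc['frame'][150:270,370:455],None,fx=4,fy=4,interpolation=2)]);sd2=cv2.resize(sd['frame'][130:250,370:440],None,fx=4,fy=4,interpolation=2)
im=np.hstack([im[:480,150:],sd2])[:,:800];cv2.imwrite('pics/c6.png',im[:,:,::-1]);print(im.shape)
```

```text
t 6.75 pos [0.4739 0.0097 0.1598] turn [-0.027  0.135 -0.039] shift [-0.0059 -0.0017 -0.0298] open 0.493 F [ 0.4  0.2 -1.2]
(480, 800, 3)
```

View pics/c6.png

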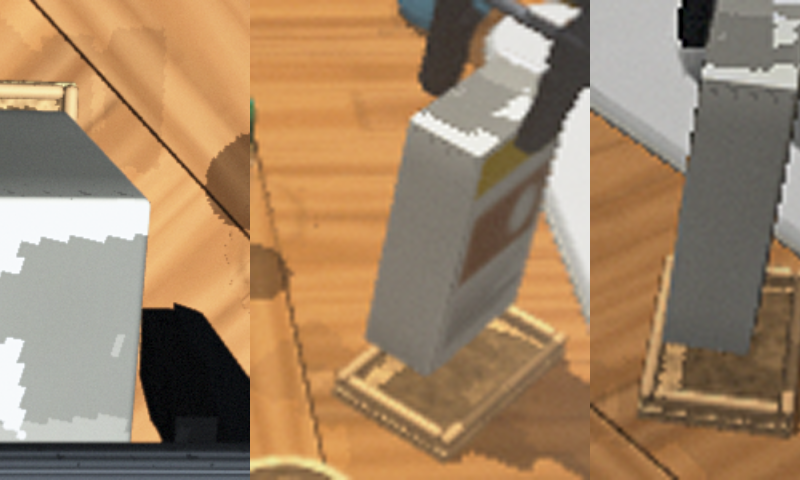

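```bash
cat >> h.py <<'E'
G0=Ro.from_quat([.992,.113,.059,-.004]);P0=np.array([.4848,-.0012,.1873])
C0=Ro.from_rotvec([-.0105,-.018,.184]);B0=np.array([.486,-.010,.0715])
rel=G0.inv()*C0; off=G0.inv().apply(B0-P0)
def carton(tx,ty,tz,yaw):
    st=r.get_state();G=Ro.from_quat(st['eef_rot']);p=np.array(st['tool_pos'])
    print('t',st['clock'],'carton base now',np.round(p+G.apply(off),4),'zax',np.round((G*rel).apply([0,0,1]),3),'F',np.round(st['contact_force'],1),st['opening'])
    Gt=Ro.from_rotvec([0,0,yaw])*rel.inv(); pt=np.array([tx,ty,tz])-Gt.apply(off)
    print('turn',np.round((Gt*G.inv()).as_rotvec(),3),'shift',np.round(pt-p,4))
E
python3 - <<'E'
from h import *
carton(.469,-.001,.040,.235)
sc=snap('scene');sd=snap('side')
for z in(.038,.044): print(z,[np.round(onz(s,p[::-1],z),3).tolist() for s,p in((sc,(415,243)),(sc,(399.5,234.5)),(sd,(410,218)),(sd,(389.3,216)))])
c,s=np.cos(.235),np.sin(.235)
print('desired corners -x+y, +x+y', [(.469+c*i*.022-s*.0435,-.001+s*i*.022+c*.0435) for i in(-1,1)])
E
```

```text
t 6.9 carton base now [0.4794 0.0014 0.0453] zax [-0.042  0.005  0.999] F [-0.2  0.5 -0.8] 0.4953819320953487
turn [ 0.005  0.042 -0.001] shift [-0.0056 -0.0029 -0.0052]
0.038 [[0.447, 0.033, 0.038], [0.486, 0.044, 0.038], [0.449, 0.033, 0.038], [0.487, 0.044, 0.038]]
0.044 [[0.443, 0.038, 0.044], [0.481, 0.049, 0.044], [0.447, 0.04, 0.044], [0.485, 0.051, 0.044]]
desired corners -x+y, +x+y [(np.float64(0.4374760146208917), np.float64(0.0361818281666968)), (np.float64(0.48026664563952803), np.float64(0.04642691952924314))]
```

Call:
{"name": "move_arm", "arguments": {
  "targets": [
    [[0.005, 0.042, 0, -0.006, -0.003, 0, 0], [0, 0, 0, 0, 0, 0, 0]]
  ]
}}

```text
clock: 7.2
tool_pos: [0.4698, 0.0067, 0.1623]
eef_rot: [0.989, 0.138, 0.05, -0.011]
contact_force: [-0.2, 0.2, -1.7]
opening: 0.499
```

Run:
```python
from h import *
carton(.469,-.001,.007,.235)
```

```text
t 7.2 carton base now [ 0.4693 -0.0011  0.0465] zax [-0.001 -0.     1.   ] F [-0.2  0.2 -1.7] 0.4987747117810761
turn [-0.     0.001 -0.   ] shift [-0.0002  0.0001 -0.0395]
```

Call:
{"name": "move_arm", "arguments": {
  "targets": [
    [[0, 0, 0, 0, 0, -0.01, 0], [0, 0, 0, 0, 0, -0.01, 0], [0, 0, 0, 0, 0, -0.008, 0], [0, 0, 0, 0, 0, 0, 0]]
  ]
}}

```text
clock: 7.6
tool_pos: [0.4708, 0.007, 0.1332]
eef_rot: [0.989, 0.138, 0.053, -0.011]
contact_force: [0.9, 0.3, -1.0]
opening: 0.497
```

Run:
```python
from h import *
carton(.469,-.001,.007,.235)
sc=snap('scene');sd=snap('side')
im=np.hstack([cv2.resize(s['frame'][a:a+120,b:b+100],None,fx=4,fy=4,interpolation=2) for s,a,b in((sc,160,370),(sd,140,360))]);cv2.imwrite('pics/c7.png',im[:,:,::-1])
```

```text
t 7.6 carton base now [ 0.4709 -0.0007  0.0173] zax [-0.006 -0.001  1.   ] F [ 0.9  0.3 -1. ] 0.4973464802676455
turn [-0.001  0.006 -0.   ] shift [-0.0012 -0.0002 -0.0103]
```

View pics/c7.png

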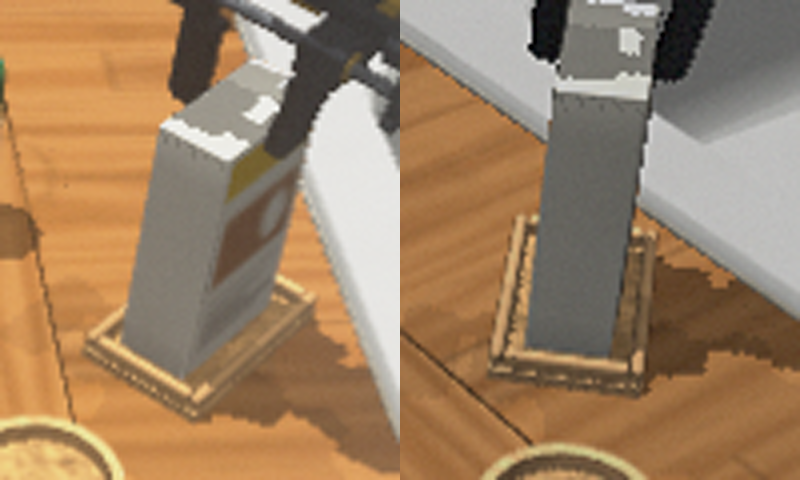

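Run:
```python
from h import *
sc=snap('scene');sd=snap('side')
b=lambda x,y:(370+x/4,160+y/4);c=lambda x,y:(360+(x-400)/4,140+y/4)
u=np.array([np.cos(.235),np.sin(.235)]);v=np.array([-u[1],u[0]])
for n,s,p in [('sc carton -x+y',sc,b(185,378)),('sc carton +x+y',sc,b(125,343)),('sc tray -x+y',sc,b(195,408)),('sc tray +x+y',sc,b(85,345)),('sc tray -x-y',sc,b(315,295)),
 ('sd carton -x+y',sd,c(609,357)),('sd carton +x+y',sd,c(528,350)),('sd tray -x+y',sd,c(642,380)),('sd tray +x+y',sd,c(490,362)),('sd tray +x-y',sd,c(518,215)),('sd tray -x-y',sd,c(656,233))]:
    X=onz(s,p[::-1],.0175)[:2]-[.469,-.001];print(n,np.round([X@u,X@v],4))
```

```text
sc carton -x+y [-0.0254  0.0461]
sc carton +x+y [0.0139 0.0467]
sc tray -x+y [-0.0423  0.0609]
sc tray +x+y [0.0286 0.0633]
sc tray -x-y [-0.0399 -0.0608]
sd carton -x+y [-0.0194  0.046 ]
sd carton +x+y [0.02   0.0486]
sd tray -x+y [-0.0364  0.0599]
sd tray +x+y [0.0372 0.0614]
sd tray +x-y [ 0.0377 -0.0622]
sd tray -x-y [-0.036  -0.0607]
```

Call:
{"name": "move_arm", "arguments": {
  "targets": [
    [[0, 0.006, 0, 0, -0.003, -0.004, 0], [0, 0.003, 0, 0, 0, -0.003, 0], [0, 0, 0, 0, 0, -0.003, 0], [0, 0, 0, 0, 0, 0, 0]]
  ]
}}

```text
clock: 8.2
tool_pos: [0.4733, 0.005, 0.1257]
eef_rot: [0.989, 0.138, 0.052, -0.012]
contact_force: [-0.3, 0.3, -1.5]
opening: 0.498
```

Run:
```python
from h import *
carton(.469,-.004,.007,.235)
```

```text
t 8.2 carton base now [ 0.4731 -0.0024  0.0098] zax [-0.004 -0.003  1.   ] F [-0.3  0.3 -1.5] 0.4977366108852397
turn [-0.003  0.004 -0.   ] shift [-0.0037 -0.0012 -0.0029]
```

Call:
{"name": "move_arm", "arguments": {
  "targets": [
    [[0, 0, 0, -0.003, -0.001, -0.002, 0], [0, 0, 0, 0, 0, -0.002, 0], [0, 0, 0, 0, 0, 0, 0]]
  ]
}}

```text
clock: 8.5
tool_pos: [0.4744, 0.0055, 0.1258]
eef_rot: [0.989, 0.138, 0.058, -0.012]
contact_force: [-0.7, 0.2, -0.4]
opening: 0.498
```

Run:
```python
from h import *
carton(.469,-.004,.007,.235)
```

```text
t 8.5 carton base now [ 0.4757 -0.0017  0.0099] zax [-0.016 -0.005  1.   ] F [-0.7  0.2 -0.4] 0.49798392286680304
turn [-0.005  0.016 -0.001] shift [-0.0049 -0.0017 -0.0029]
```

Call:
{"name": "move_arm", "arguments": {
  "targets": [
    [[0, 0.016, 0, -0.005, -0.001, -0.003, 0]]
  ]
}}

```text
clock: 8.6
tool_pos: [0.4728, 0.0055, 0.1247]
eef_rot: [0.989, 0.138, 0.054, -0.014]
contact_force: [0.7, 1.5, 32.6]
opening: 0.499
```

Run:
```python
from h import *
for i in range(3):
    st=r.get_state();print(np.round(st['q'],4),np.round(st['qd'],3),np.round(st['joint_torque'],2),np.round(st['moment'],2));carton(.469,-.004,.007,.235);snap('side')
```

```text
[ 0.0291  0.629  -0.1774  2.204   0.3418  0.2207 -0.1616] [ 0.073  0.021 -0.082 -0.048 -0.023  0.086  0.031] [-1.000e-02 -2.587e+01  6.800e-01 -9.300e-01  2.100e-01  1.090e+00
  1.100e-01] [ 0.54 -0.66 -0.11]
t 8.6 carton base now [ 0.4731 -0.0015  0.0088] zax [-0.008 -0.007  1.   ] F [ 0.7  1.5 32.6] 0.49934212626122626
turn [-0.007  0.008 -0.001] shift [-0.0032 -0.0017 -0.0018]
[ 0.0296  0.629  -0.1781  2.2034  0.3415  0.2217 -0.1614] [-0.004 -0.004 -0.     0.004  0.001 -0.001 -0.006] [ 5.000e-01 -3.128e+01  4.900e-01 -4.240e+00  2.600e-01  2.000e-02
  1.200e-01] [ 0.43 -0.13 -0.11]
t 8.65 carton base now [ 0.4731 -0.0014  0.0088] zax [-0.007 -0.007  1.   ] F [-0.3  1.5 21.2] 0.49764029676172594
turn [-0.007  0.007 -0.001] shift [-0.0033 -0.0017 -0.0019]
[ 0.0295  0.6289 -0.178   2.2035  0.3416  0.2215 -0.1615] [-0.002 -0.001  0.002  0.001  0.001 -0.002 -0.001] [  0.56 -32.01   0.29  -4.04   0.18   0.31   0.13] [ 0.42 -0.24 -0.07]
t 8.7 carton base now [ 0.4731 -0.0014  0.0088] zax [-0.007 -0.007  1.   ] F [-0.8  0.9 18.6] 0.5001585664065706
turn [-0.007  0.007 -0.001] shift [-0.0033 -0.0017 -0.0019]
```

Call:
{"name": "move_arm", "arguments": {
  "targets": [
    [[0, 0, 0, 0, 0, 0, 0.6], [0, 0, 0, 0, 0, 0, 0.8], [0, 0, 0, 0, 0, 0, 1], [0, 0, 0, 0, 0, 0, 1], [0, 0, 0, 0, 0, 0, 1]]
  ]
}}

```text
clock: 9.25
tool_pos: [0.4729, 0.0053, 0.1242]
eef_rot: [0.989, 0.138, 0.054, -0.014]
contact_force: [0.9, -0.2, -0.5]
opening: 0.925
```

Run:
```python
from h import *
go((.50,.06,.26),.24)
sc=snap('scene');sd=snap('side');w=snap('wrist')
im=np.hstack([cv2.resize(sc['frame'][150:270,370:450],None,fx=4,fy=4,interpolation=2),cv2.resize(sd['frame'][130:250,370:430],None,fx=4,fy=4,interpolation=2),cv2.resize(w['frame'][100:400,180:480],None,fx=.8,fy=1.6)]);cv2.imwrite('pics/c8.png',im[:,:,::-1])
```

```text
t 9.25 pos [0.4729 0.0053 0.1242] turn [-0.04   0.104 -0.037] shift [0.0271 0.0547 0.1358] open 0.925 F [ 0.9 -0.2 -0.5]
```

View pics/c8.png

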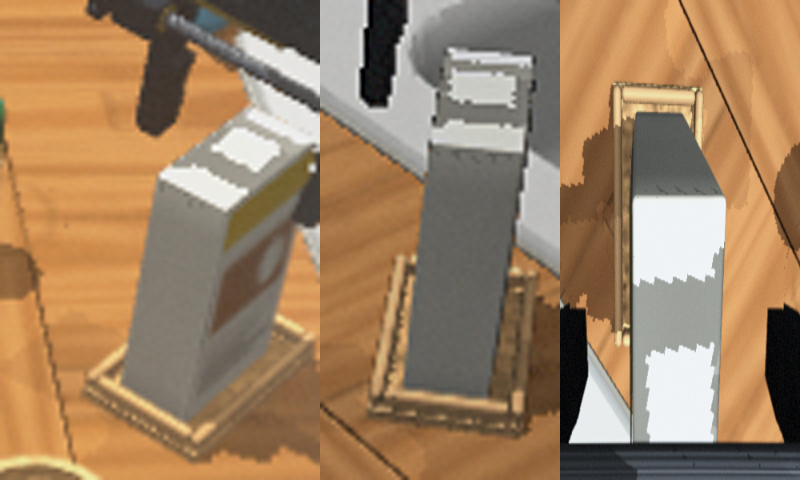

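The carton stands in the tray, released and upright in all three views. Next is the oil bottle.

Call:
{"name": "move_arm", "arguments": {
  "targets": [
    [[0, 0, 0, 0, 0, 0.03, 1], [0, 0, 0, 0, 0, 0.04, 1], [0, 0, 0, 0, 0, 0.04, 1], [0, 0, 0, 0, 0, 0.02, 1], [-0.04, 0.1, -0.08, 0.02, 0.01, 0, 1]]
  ]
}}

```text
clock: 9.9
tool_pos: [0.4838, 0.0103, 0.2573]
eef_rot: [0.995, 0.095, -0.006, 0.003]
contact_force: [1.6, -1.2, -0.5]
opening: 0.998
```

Call:
{"name": "move_arm", "arguments": {
  "targets": [
    [[0, 0, -0.1, 0.04, 0.01, 0, 1], [0, 0, -0.08, 0.04, 0.01, 0, 1], [0, 0, 0, 0.03, 0.01, 0, 1], [0, 0, 0, 0.02, 0.005, 0, 1], [0, 0, 0, 0, 0, 0, 1]]
  ]
}}

```text
clock: 10.4
tool_pos: [0.6213, 0.0493, 0.258]
eef_rot: [1.0, 0.001, -0.005, 0.002]
contact_force: [-1.7, -0.9, 0.1]
opening: 1.0
```

Run:
```python
from h import *
go((.633,.051,.20),0)
w=snap('wrist','w9')
for n in ['oil_bottle','shaker_salt']: print(n,[(np.round(f['centre'],0).tolist(),round(f['score'],2),np.round(onz(w,f['centre'],.12),3).tolist()) for f in r.find_in(w,n)[:3]])
g=cv2.cvtColor(w['frame'],cv2.COLOR_RGB2HSV)
m=((g[...,0]>50)&(g[...,0]<85)&(g[...,1]>90)).astype(np.uint8);m[320:]=0
n,l,s,c=cv2.connectedComponentsWithStats(m);i=1+np.argmax(s[1:,4]);print('green',s[i],c[i])
k=(g[...,2]<60).astype(np.uint8);n,l,s,c=cv2.connectedComponentsWithStats(k)
for i in range(1,n):
    if 500<s[i,4]<20000: print('dark',s[i],np.round(c[i]),np.round(onz(w,c[i][::-1],.138),3))
```

```text
t 10.4 pos [0.6213 0.0493 0.258 ] turn [ 0.004 -0.01  -0.003] shift [ 0.0117  0.0017 -0.058 ] open 1.0 F [-1.7 -0.9  0.1]
oil_bottle [([200.0, 342.0], 0.7, [0.634, 0.059, 0.12])]
shaker_salt [([43.0, 281.0], 0.61, [0.591, 0.167, 0.12])]
green [ 308  166   67   71 2170] [340.03041475 194.59400922]
dark [  409     0   231   194 16244] [519. 103.] [0.749 0.129 0.138]
dark [ 531    0  109  116 7351] [598.  39.] [0.792 0.166 0.138]
dark [  0  76  39  34 810] [17. 95.] [0.418 0.132 0.138]
dark [  0 114  27  71 801] [  9. 141.] [0.405 0.102 0.138]
dark [ 321  189   43   45 1508] [342. 211.] [0.633 0.055 0.138]
dark [255 385 200   5 509] [347. 386.] [ 0.64  -0.095  0.138]
```

Call:
{"name": "move_arm", "arguments": {
  "targets": [
    [[0, 0, -0.13, 0.01, 0.003, 0, 1], [0, 0, -0.13, 0.002, 0, -0.01, 1], [0, 0, -0.13, 0, 0, -0.02, 1], [0, 0, -0.11, 0, 0, -0.02, 1], [0, 0, 0, 0, 0, 0, 1]]
  ]
}}

```text
clock: 11.05
tool_pos: [0.6239, 0.0471, 0.209]
eef_rot: [0.966, -0.257, -0.009, 0.002]
contact_force: [-0.9, 0.3, -0.6]
opening: 1.001
```

Run:
```python
from h import *
go((.633,.053,.087),-.5)
w=snap('wrist','w10');sc=snap('scene');sd=snap('side')
x,e=tri([ray(sc,(150,303)),ray(sd,(150,247))]);print('head',x,e)
g=cv2.cvtColor(w['frame'],cv2.COLOR_RGB2HSV)
k=(g[...,2]<60).astype(np.uint8);n,l,s,c=cv2.connectedComponentsWithStats(k)
for i in range(1,n):
    if 500<s[i,4]<20000: print('dark',s[i],np.round(c[i]),np.round(onz(w,c[i][::-1],.138),3))
m=((g[...,0]>50)&(g[...,0]<85)&(g[...,1]>90)).astype(np.uint8)
n,l,s,c=cv2.connectedComponentsWithStats(m);i=1+np.argmax(s[1:,4]);print('green',s[i],c[i])
b=s[i];
for z in(.11,):print([np.round(onz(w,q,z),3).tolist() for q in((b[1]+b[3]/2,b[0]),(b[1]+b[3]/2,b[0]+b[2]),(b[1],b[0]+b[2]/2),(b[1]+b[3],b[0]+b[2]/2))])
```

```text
t 11.05 pos [0.6239 0.0471 0.209 ] turn [-0.    -0.018  0.02 ] shift [ 0.0091  0.0059 -0.122 ] open 1.001 F [-0.9  0.3 -0.6]
head [0.73354788 0.1371582  0.16275664] [np.float64(0.011231200231055637), np.float64(0.011231200231055448)]
dark [  324     0   316    51 11172] [480.  20.] [0.753 0.111 0.138]
dark [ 308  194   52   53 2129] [334. 220.] [0.634 0.055 0.138]
green [ 295  167   78   82 2916] [333.28532236 198.82373114]
[[0.612, 0.068, 0.11], [0.658, 0.043, 0.11], [0.649, 0.079, 0.11], [0.621, 0.03, 0.11]]
```

Call:
{"name": "move_arm", "arguments": {
  "targets": [
    [[0, -0.018, 0, 0.01, 0.007, 0, 1], [0, 0, 0, 0, 0, -0.02, 1], [0, 0, 0, 0, 0, -0.025, 1], [0, 0, 0, 0, 0, -0.01, 1], [0, 0, 0, 0, 0, 0, 1]]
  ]
}}

```text
clock: 11.7
tool_pos: [0.6433, 0.0581, 0.1624]
eef_rot: [0.968, -0.252, 0.011, -0.006]
contact_force: [-0.5, 0.2, -0.3]
opening: 0.996
```

Run:
```python
from h import *
go((.634,.054,.087),-.5)
```

```text
t 11.7 pos [0.6433 0.0581 0.1624] turn [-0.007  0.024  0.01 ] shift [-0.0093 -0.0041 -0.0754] open 0.996 F [-0.5  0.2 -0.3]
```

Call:
{"name": "move_arm", "arguments": {
  "targets": [
    [[-0.007, 0.024, 0.01, -0.009, -0.004, 0, 1], [0, 0.008, 0, -0.003, -0.001, -0.02, 1], [0, 0.008, 0, -0.003, -0.001, -0.015, 1], [0, 0, 0, 0, 0, 0, 1]]
  ]
}}

```text
clock: 12.1
tool_pos: [0.6301, 0.0521, 0.1308]
eef_rot: [0.969, -0.246, -0.006, 0.002]
contact_force: [-0.0, 0.1, -0.0]
opening: 1.0
```

Run:
```python
from h import *
go((.634,.054,.087),-.5)
```

```text
t 12.1 pos [0.6301 0.0521 0.1308] turn [ 0.    -0.012 -0.002] shift [ 0.0039  0.0019 -0.0438] open 1.0 F [-0.   0.1 -0. ]
```

Call:
{"name": "move_arm", "arguments": {
  "targets": [
    [[0, -0.006, 0, 0.002, 0.001, -0.015, 1], [0, 0.003, 0, -0.001, 0, -0.015, 1], [0, 0.003, 0, -0.001, 0, -0.012, 1], [0, 0, 0, 0, 0, 0, 1]]
  ]
}}

```text
clock: 12.5
tool_pos: [0.6317, 0.053, 0.0895]
eef_rot: [0.969, -0.246, -0.004, 0.001]
contact_force: [0.0, -0.4, -0.2]
opening: 1.003
```

Run:
```python
from h import *
go((.634,.054,.087),-.5)
```

```text
t 12.5 pos [0.6317 0.053  0.0895] turn [-0.    -0.009 -0.002] shift [ 0.0023  0.001  -0.0025] open 1.003 F [ 0.  -0.4 -0.2]
```

Call:
{"name": "move_arm", "arguments": {
  "targets": [
    [[0, -0.008, 0, 0.002, 0.001, -0.002, 1], [0, 0, 0, 0, 0, 0, 0.5], [0, 0, 0, 0, 0, 0, 0.3], [0, 0, 0, 0, 0, 0, 0], [0, 0, 0, 0, 0, 0, 0]]
  ],
  "force": 20
}}

```text
clock: 13.0
tool_pos: [0.6353, 0.0543, 0.0891]
eef_rot: [0.969, -0.246, 0.001, -0.0]
contact_force: [-0.4, 0.7, 0.3]
opening: 0.665
```

Call:
{"name": "move_arm", "arguments": {
  "targets": [
    [[0, 0, 0, 0, 0, 0, 0], [0, 0, 0, 0, 0, 0, 0]]
  ]
}}

```text
clock: 13.2
tool_pos: [0.6352, 0.0546, 0.0897]
eef_rot: [0.969, -0.246, 0.001, -0.001]
contact_force: [-1.4, 0.1, 5.7]
opening: 0.478
```

Run:
```python
from h import *
go((.634,.054,.087),-.5)
w=snap('wrist')
g=cv2.cvtColor(w['frame'],cv2.COLOR_RGB2HSV)
k=(g[...,2]<60).astype(np.uint8);n,l,s,c=cv2.connectedComponentsWithStats(k)
for i in range(1,n):
    if 500<s[i,4]<20000: print('dark',s[i],np.round(c[i]),np.round(onz(w,c[i][::-1],.138),3))
```

```text
t 13.2 pos [0.6352 0.0546 0.0897] turn [-0.001  0.002 -0.002] shift [-0.0012 -0.0006 -0.0027] open 0.478 F [-1.4  0.1  5.7]
dark [  320     0   320    56 12608] [506.  21.] [0.725 0.118 0.138]
```

Run:
```python
from h import *
w=snap('wrist');sc=snap('scene');sd=snap('side');print(r.get_state()['opening'],r.get_state()['contact_force'])
im=np.hstack([cv2.resize(w['frame'][100:440,120:520],(400,340)),cv2.resize(sc['frame'][60:230,310:410],(200,340)),cv2.resize(sd['frame'][60:230,260:360],(200,340))]);cv2.imwrite('pics/c11.png',im[:,:,::-1])
```

```text
0.4744817383652023 [-1.67978449  0.52279449  5.57861816]
```

View pics/c11.png

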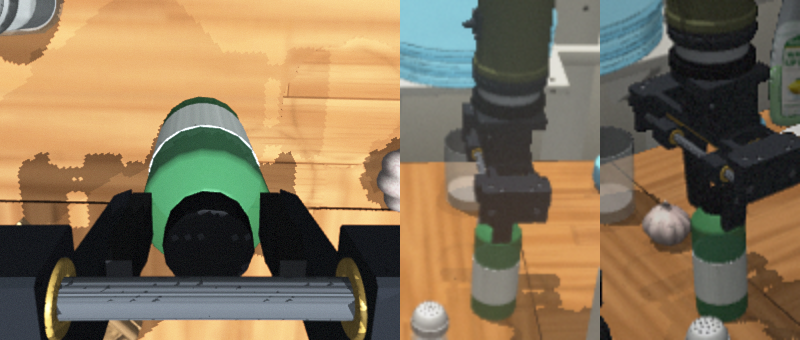

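Run:
```python
from h import *
w=snap('wrist');st=r.get_state();p=np.array(st['tool_pos']);G=Ro.from_quat(st['eef_rot'])
for n,q,z in (('cap c',(325,330),.138),('cap top edge',(325,295),.138),('capL',(283,330),.138),('capR',(371,330),.138),('shoulder L',(265,280),.11),('shoulder R',(388,280),.11),('bodytop',(325,228),.11)):
    X=onz(w,q[::-1],z);print(n,np.round(X,3),'tool',np.round(G.inv().apply(X-p),3))
print('pred px of cap at .634,.055',proj(w,np.array([.634,.055,.138]))[::-1],proj(w,np.array([.634,.055,.125]))[::-1])
```

```text
cap c [0.639 0.059 0.138] tool [ 0.001 -0.006 -0.048]
cap top edge [0.646 0.071 0.138] tool [ 0.001 -0.019 -0.048]
capL [0.627 0.066 0.138] tool [-0.013 -0.006 -0.048]
capR [0.653 0.052 0.138] tool [ 0.017 -0.006 -0.048]
shoulder L [0.622 0.076 0.11 ] tool [-0.023 -0.012 -0.02 ]
shoulder R [0.664 0.053 0.11 ] tool [ 0.026 -0.012 -0.02 ]
bodytop [0.653 0.084 0.11 ] tool [ 0.001 -0.034 -0.02 ]
pred px of cap at .634,.055 [317.17601213 346.9943055 ] [317.74139785 327.66799578]
```

Run:
```python
from h import *
w=snap('wrist');st=r.get_state();p=np.array(st['tool_pos']);G=Ro.from_quat(st['eef_rot']);print(p,st['contact_force'],st['opening'])
for z in(.011,-.008,-.03):
  print(z,[np.round(proj(w,p+G.apply([x,y,z]))[::-1]-[120,100]).tolist() for x in(-.021,.021,-.027,.027) for y in(-.009,)])
sc=snap('scene')
print('tips in scene crop',[np.round((proj(sc,p+G.apply([x,0,.011]))[::-1]-[310,60])*2).tolist() for x in(-.025,.025)],'bottle shoulder, base',[np.round((proj(sc,np.array([.635,.055,z]))[::-1]-[310,60])*2).tolist() for z in(.138,.11,.0)])
sd=snap('side')
print('side',[np.round((proj(sd,p+G.apply([x,0,.011]))[::-1]-[260,60])*2+[600,0]).tolist() for x in(-.025,.025)],[np.round((proj(sd,np.array([.635,.055,z]))[::-1]-[260,60])*2+[600,0]).tolist() for z in(.138,.11,.0)])
```

```text
[0.63564234 0.05466828 0.0900239 ] [-2.36829926  0.20464242  6.12141104] 0.47538761958529
0.011 [[158.0, 160.0], [247.0, 160.0], [145.0, 160.0], [260.0, 160.0]]
-0.008 [[153.0, 176.0], [252.0, 176.0], [139.0, 176.0], [266.0, 176.0]]
-0.03 [[146.0, 199.0], [258.0, 198.0], [130.0, 199.0], [274.0, 199.0]]
tips in scene crop [[95.0, 265.0], [89.0, 239.0]] bottle shoulder, base [[96.0, 209.0], [94.0, 230.0], [88.0, 305.0]]
side [[732.0, 258.0], [703.0, 235.0]] [[716.0, 196.0], [717.0, 220.0], [719.0, 309.0]]
```

Run:
```python
from h import *
w=snap('wrist');st=r.get_state();p=np.array(st['tool_pos']);G=Ro.from_quat(st['eef_rot'])
for z in(.011,0,-.01,-.02,-.03,-.04):
  print(z,[np.round(proj(w,p+G.apply([x,y,z]))[::-1]).tolist() for x in(-.044,.044) for y in(-.009,0,.009)])
```

```text
0.011 [[229.0, 260.0], [230.0, 278.0], [231.0, 296.0], [416.0, 260.0], [415.0, 278.0], [414.0, 295.0]]
0 [[223.0, 269.0], [224.0, 288.0], [226.0, 306.0], [422.0, 269.0], [420.0, 288.0], [419.0, 306.0]]
-0.01 [[217.0, 278.0], [219.0, 297.0], [220.0, 316.0], [427.0, 278.0], [425.0, 297.0], [424.0, 316.0]]
-0.02 [[211.0, 288.0], [213.0, 308.0], [215.0, 328.0], [433.0, 288.0], [431.0, 308.0], [430.0, 328.0]]
-0.03 [[204.0, 299.0], [206.0, 320.0], [208.0, 341.0], [440.0, 299.0], [438.0, 320.0], [436.0, 341.0]]
-0.04 [[196.0, 311.0], [198.0, 334.0], [200.0, 356.0], [447.0, 311.0], [445.0, 334.0], [443.0, 356.0]]
```

The pads seem to sit about 30 mm higher than the nominal tool frame says: the opening is 42 mm on the shoulder with an upward force, and the fingertips appear higher in the side and wrist views. I'll open and go lower in small, force-checked steps.

Call:
{"name": "move_arm", "arguments": {
  "targets": [
    [[0, 0, 0, 0, 0, 0, 1], [0, 0, 0, 0, 0, 0, 1], [0, 0, 0, 0, 0, 0, 1], [0, 0, 0, 0, 0, 0, 1], [0, 0, 0, 0, 0, -0.006, 1]]
  ]
}}

```text
clock: 14.15
tool_pos: [0.6366, 0.0542, 0.0842]
eef_rot: [0.969, -0.246, 0.003, -0.001]
contact_force: [-0.8, 0.1, 0.0]
opening: 0.904
```

Call:
{"name": "move_arm", "arguments": {
  "targets": [
    [[0, 0.002, 0, -0.001, 0, -0.007, 1]]
  ]
}}

```text
clock: 14.25
tool_pos: [0.6357, 0.0542, 0.0767]
eef_rot: [0.969, -0.246, 0.002, -0.001]
contact_force: [-1.8, -0.6, 0.3]
opening: 0.991
```

Run:
```python
from h import *
go((.634,.053,.058),-.5)
w=snap('wrist');sd=snap('side')
g=cv2.cvtColor(w['frame'],cv2.COLOR_RGB2HSV)
for nm,m in (('green',(g[...,0]>50)&(g[...,0]<85)&(g[...,1]>90)),('dark',(g[...,2]<60)&(np.arange(480)[:,None]>150)&(abs(np.arange(640)[None]-325)<75)&(np.arange(480)[:,None]<375))):
    n,l,s,c=cv2.connectedComponentsWithStats(m.astype(np.uint8));i=1+np.argmax(s[1:,4]);print(nm,s[i],c[i],np.round(onz(w,c[i][::-1],.138),3))
im=np.hstack([w['frame'],cv2.resize(sd['frame'][60:240,250:370],(320,480))]);cv2.imwrite('pics/c12.png',cv2.resize(im,(800,400))[:,:,::-1])
```

```text
t 14.25 pos [0.6357 0.0542 0.0767] turn [-0.001  0.004 -0.002] shift [-0.0017 -0.0012 -0.0187] open 0.991 F [-1.8 -0.6  0.3]
green [  248   235   140   135 10597] [319.00368029 292.22166651] [0.647 0.077 0.138]
dark [ 267  308  100   67 5464] [317.11621523 345.32247438] [0.638 0.062 0.138]
```

View pics/c12.png

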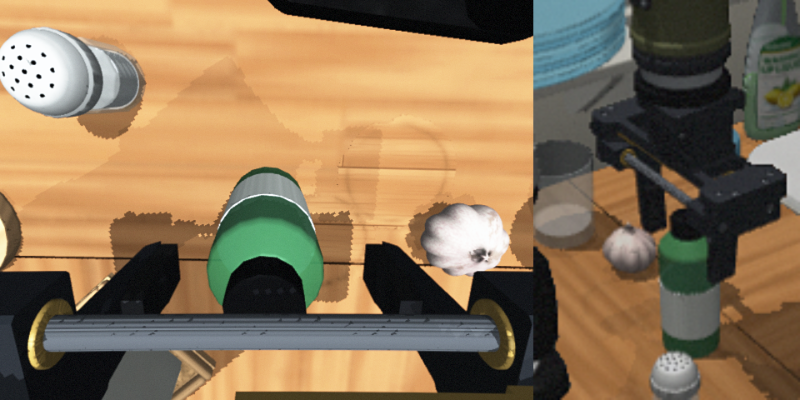

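Call:
{"name": "move_arm", "arguments": {
  "targets": [
    [[0, 0.003, 0, -0.001, 0, -0.007, 1]]
  ]
}}

```text
clock: 14.45
tool_pos: [0.6342, 0.0542, 0.0689]
eef_rot: [0.969, -0.246, -0.0, -0.0]
contact_force: [-0.6, 0.9, -0.2]
opening: 1.001
```

Call:
{"name": "move_arm", "arguments": {
  "targets": [
    [[0, 0.003, 0, -0.001, 0, -0.006, 1]]
  ]
}}

```text
clock: 14.55
tool_pos: [0.6327, 0.0541, 0.0621]
eef_rot: [0.969, -0.246, -0.002, 0.0]
contact_force: [-0.6, 0.2, 0.1]
opening: 1.002
```

Run:
```python
from h import *
go((.634,.053,.058),-.5)
```

```text
t 14.55 pos [0.6327 0.0541 0.0621] turn [-0.    -0.005 -0.002] shift [ 0.0013 -0.0011 -0.0041] open 1.002 F [-0.6  0.2  0.1]
```

Call:
{"name": "move_arm", "arguments": {
  "targets": [
    [[0, -0.004, 0, 0.001, 0, -0.003, 0.7], [0, 0, 0, 0, 0, 0, 0], [0, 0, 0, 0, 0, 0, 0], [0, 0, 0, 0, 0, 0, 0], [0, 0, 0, 0, 0, 0, 0]]
  ],
  "force": 20
}}

```text
clock: 15.05
tool_pos: [0.633, 0.0541, 0.0576]
eef_rot: [0.969, -0.246, -0.001, 0.0]
contact_force: [-0.1, -0.1, -0.7]
opening: 0.605
```

Call:
{"name": "move_arm", "arguments": {
  "targets": [
    [[0, 0, 0, 0, 0, 0, 0], [0, 0, 0, 0, 0, 0, 0]]
  ]
}}

```text
clock: 15.25
tool_pos: [0.633, 0.0541, 0.0576]
eef_rot: [0.969, -0.246, -0.001, 0.0]
contact_force: [0.5, 0.3, -0.9]
opening: 0.602
```

Run:
```python
from h import *
go((.634,.053,.058),-.5)
```

```text
t 15.25 pos [0.633  0.0541 0.0576] turn [-0.    -0.002 -0.003] shift [ 0.001  -0.0011  0.0004] open 0.602 F [ 0.5  0.3 -0.9]
```

Call:
{"name": "move_arm", "arguments": {
  "targets": [
    [[0, 0, 0, 0, 0, 0.03, 0], [0, 0, 0, 0, 0, 0.04, 0], [0, 0, 0, 0, 0, 0.04, 0], [0, 0, 0, 0, 0, 0.02, 0], [0, 0, 0, 0, 0, 0, 0]]
  ]
}}

```text
clock: 15.75
tool_pos: [0.6295, 0.0536, 0.1895]
eef_rot: [0.969, -0.246, -0.004, 0.002]
contact_force: [0.1, 0.5, -3.0]
opening: 0.605
```

Call:
{"name": "move_arm", "arguments": {
  "targets": [
    [[0, 0, 0.1, -0.03, 0.012, 0, 0], [0, 0, 0.1, -0.045, 0.02, 0, 0], [0, 0, 0.1, -0.045, 0.02, 0, 0], [0, 0, 0.1, -0.045, 0.02, 0, 0], [0, 0, 0.1, -0.03, 0.014, 0, 0]]
  ]
}}

```text
clock: 16.25
tool_pos: [0.4306, 0.1361, 0.1846]
eef_rot: [1.0, 0.007, -0.003, 0.003]
contact_force: [0.4, 0.9, -2.3]
opening: 0.606
```

Run:
```python
from h import *
go((.427,.1445,.10),0)
```

```text
t 16.25 pos [0.4306 0.1361 0.1846] turn [ 0.006 -0.007 -0.013] shift [-0.0036  0.0084 -0.0846] open 0.606 F [ 0.4  0.9 -2.3]
```

Call:
{"name": "move_arm", "arguments": {
  "targets": [
    [[0.006, -0.007, -0.013, -0.0035, 0.008, -0.015, 0], [0, 0.003, 0, -0.001, 0, -0.025, 0], [0, 0.003, 0, -0.001, 0, -0.025, 0], [0, 0.003, 0, -0.001, 0, -0.015, 0], [0, 0, 0, 0, 0, 0, 0]]
  ]
}}

```text
clock: 16.75
tool_pos: [0.4136, 0.1463, 0.0988]
eef_rot: [1.0, 0.006, -0.01, -0.0]
contact_force: [-0.3, -0.5, -2.3]
opening: 0.606
```

Run:
```python
from h import *
go((.427,.1445,.10),0)
w=snap('wrist');sc=snap('scene');sd=snap('side')
im=np.hstack([cv2.resize(sc['frame'][210:310,340:420],(320,400),interpolation=2),cv2.resize(sd['frame'][200:300,365:445],(320,400),interpolation=2)]);im=cv2.resize(im,(640,400));cv2.imwrite('pics/c13.png',im[:,:,::-1])
```

```text
t 16.75 pos [0.4136 0.1463 0.0988] turn [-0.    -0.02  -0.013] shift [ 0.0134 -0.0018  0.0012] open 0.606 F [-0.3 -0.5 -2.3]
```

View pics/c13.png

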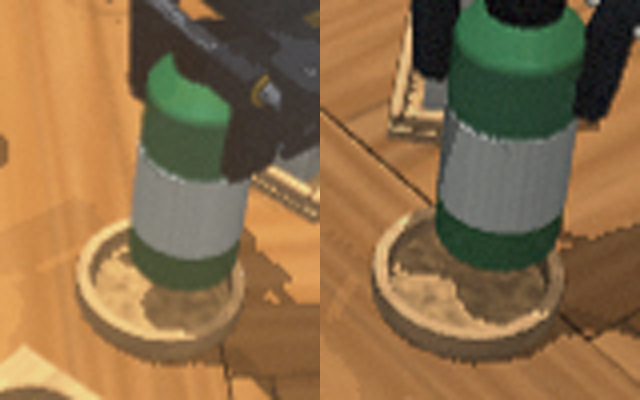

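Run:
```python
from h import *
sc=snap('scene');sd=snap('side')
b,c=(386.75,273),(409.75,257)
x,e=tri([ray(sc,b[::-1]),ray(sd,c[::-1])]);print('base tri',np.round(x,4),np.round(e,4))
for z in(.035,.041,.047):print(z,np.round(onz(sc,b[::-1],z),4),np.round(onz(sd,c[::-1],z),4))
for z in(.012,.018):print('dish',np.round(onz(sc,(281.,380),z),4),np.round(onz(sd,(269.,402.),z),4))
go((.427,.1445,.064),0)
```

```text
base tri [0.4144 0.1365 0.0355] [0.0014 0.0014]
0.035 [0.4135 0.1376 0.035 ] [0.4153 0.1342 0.035 ]
0.041 [0.4095 0.1417 0.041 ] [0.414  0.1404 0.041 ]
0.047 [0.4054 0.1457 0.047 ] [0.4126 0.1466 0.047 ]
dish [0.4189 0.1475 0.012 ] [0.4233 0.1461 0.012 ]
dish [0.415  0.1514 0.018 ] [0.422 0.152 0.018]
t 17.0 pos [0.4162 0.147  0.1016] turn [-0.003 -0.014 -0.012] shift [ 0.0108 -0.0025 -0.0376] open 0.607 F [ 0.5  0.4 -2. ]
```

Call:
{"name": "move_arm", "arguments": {
  "targets": [
    [[-0.003, -0.014, -0.012, 0.01, 0.004, 0, 0], [0, 0, 0, 0, 0, -0.008, 0], [0, 0, 0, 0, 0, -0.008, 0], [0, 0, 0, 0, 0, 0, 0]]
  ]
}}

```text
clock: 17.4
tool_pos: [0.4292, 0.1521, 0.0862]
eef_rot: [1.0, -0.001, 0.003, -0.001]
contact_force: [0.0, 0.4, -2.3]
opening: 0.605
```

Run:
```python
from h import *
go((.426,.151,.064),0)
sc=snap('scene');sd=snap('side')
for nm,s,win in(('sc',sc,(210,310,340,425)),('sd',sd,(195,300,365,445))):
    g=cv2.cvtColor(s['frame'],cv2.COLOR_RGB2HSV);m=np.zeros((480,640),bool);a,b,c,d=win;m[a:b,c:d]=True
    m&=(g[...,0]>50)&(g[...,0]<90)&(g[...,1]>100)
    n,l,st,c=cv2.connectedComponentsWithStats(m.astype(np.uint8))
    print(nm,[(st[i].tolist(),np.round(c[i],1).tolist()) for i in range(1,n) if st[i,4]>40])
```

```text
t 17.4 pos [0.4292 0.1521 0.0862] turn [-0.002  0.007  0.002] shift [-0.0032 -0.0011 -0.0222] open 0.605 F [ 0.   0.4 -2.3]
sc [([370, 227, 8, 10, 45], [373.2, 231.7])]
sd [([388, 206, 33, 35, 720], [403.2, 222.7]), ([384, 257, 28, 15, 141], [395.9, 265.9])]
```

Run:
```python
from h import *
sd=snap('side');sc=snap('scene')
print('base sd',onz(sd,(261.3,398.),.0286),'dish sd',onz(sd,(269.,402.),.018))
# predicted px if bottle base centred at TCP
p=np.array(r.get_state()['tool_pos']);X=np.array([p[0],p[1],.0286]);print('TCP base px sd',proj(sd,X)[::-1],'sc',proj(sc,X)[::-1])
im=np.hstack([cv2.resize(sc['frame'][210:310,340:420],(320,400),interpolation=2),cv2.resize(sd['frame'][200:300,365:445],(320,400),interpolation=2)]);cv2.imwrite('pics/c14.png',im[:,:,::-1])
```

```text
base sd [0.432257   0.14701552 0.0286    ] dish sd [0.42196322 0.1519537  0.018     ]
TCP base px sd [398.62101707 263.60470708] sc [375.83960104 273.10767165]
```

Call:
{"name": "move_arm", "arguments": {
  "targets": [
    [[-0.002, 0.007, 0.002, -0.005, 0.001, 0, 0], [0, 0.001, 0, 0, 0, -0.007, 0], [0, 0.001, 0, 0, 0, -0.007, 0]]
  ]
}}

```text
clock: 17.9
tool_pos: [0.4244, 0.1534, 0.0732]
eef_rot: [1.0, -0.0, -0.0, -0.001]
contact_force: [0.0, -0.3, -2.0]
opening: 0.605
```

Call:
{"name": "move_arm", "arguments": {
  "targets": [
    [[0, 0, 0, 0, 0, -0.004, 0]]
  ]
}}

```text
clock: 18.0
tool_pos: [0.4242, 0.1534, 0.0685]
eef_rot: [1.0, -0.0, -0.001, -0.001]
contact_force: [-0.0, 0.5, -1.6]
opening: 0.608
```

Run:
```python
from h import *
go((.425,.152,.064),0)
```

```text
t 18.0 pos [0.4242 0.1534 0.0685] turn [-0.002 -0.001  0.   ] shift [ 0.0008 -0.0014 -0.0045] open 0.608 F [-0.   0.5 -1.6]
```

Call:
{"name": "move_arm", "arguments": {
  "targets": [
    [[0, 0, 0, 0, -0.001, -0.003, 0]]
  ]
}}

```text
clock: 18.1
tool_pos: [0.4241, 0.1524, 0.0648]
eef_rot: [1.0, 0.0, -0.001, -0.001]
contact_force: [0.1, -0.1, -3.3]
opening: 0.597
```

Call:
{"name": "move_arm", "arguments": {
  "targets": [
    [[0, 0, 0, 0, 0, -0.0025, 0]]
  ]
}}

```text
clock: 18.2
tool_pos: [0.4235, 0.1522, 0.0626]
eef_rot: [1.0, 0.0, -0.001, -0.0]
contact_force: [-3.8, -0.7, 31.4]
opening: 0.602
```

Contact came at TCP z = 0.063, which puts the bottle's base at about 5 mm, on the dish floor (the rim would have stopped it at 18 mm). I'll release and rise.

Call:
{"name": "move_arm", "arguments": {
  "targets": [
    [[0, 0, 0, 0, 0, 0, 0.62], [0, 0, 0, 0, 0, 0, 0.7], [0, 0, 0, 0, 0, 0, 1], [0, 0, 0, 0, 0, 0, 1], [0, 0, 0, 0, 0, 0, 1]]
  ]
}}

```text
clock: 18.7
tool_pos: [0.4241, 0.1522, 0.0627]
eef_rot: [1.0, 0.0, -0.001, -0.001]
contact_force: [0.9, 0.1, -0.3]
opening: 0.946
```

Call:
{"name": "move_arm", "arguments": {
  "targets": [
    [[0, 0, 0, 0, 0, 0.03, 1], [0, 0, 0, 0, 0, 0.04, 1], [0, 0, 0, 0, 0, 0.04, 1], [0, 0, 0, 0, 0, 0.03, 1], [0, 0, 0, 0.02, 0, 0, 1]]
  ]
}}

```text
clock: 19.2
tool_pos: [0.4405, 0.1516, 0.207]
eef_rot: [1.0, 0.001, -0.003, 0.001]
contact_force: [1.0, 1.4, 0.6]
opening: 0.998
```

Call:
{"name": "move_arm", "arguments": {
  "targets": [
    [[0, 0, 0, 0.045, 0.003, 0, 0.8], [0, 0, 0, 0.045, 0.003, 0, 0.8], [0, 0, 0, 0.03, 0.004, 0, 0.8], [0, 0, 0, 0.01, 0.004, 0, 0.8], [0, 0, 0, 0, 0, 0, 0.8]]
  ]
}}

```text
clock: 19.7
tool_pos: [0.5768, 0.1641, 0.209]
eef_rot: [1.0, 0.0, -0.001, 0.001]
contact_force: [0.1, 0.3, -0.2]
opening: 0.8
```

Run:
```python
from h import *
go((.585,.172,.15),0)
w=snap('wrist');sc=snap('scene');sd=snap('side')
# oil bottle check: cap darkness in scene/side
F={}
for n in ['oil_bottle','shaker_salt','shaker_pepper','carton','spice_jar','olive_jar','garlic']:
    R=[]
    for nm,s in(('sc',sc),('sd',sd),('w',w)):
        f=r.find_in(s,n)[:3];print(n,nm,[(np.round(q['centre']).tolist(),round(q['score'],2)) for q in f])
```

```text
t 19.7 pos [0.5768 0.1641 0.209 ] turn [ 0.002 -0.003 -0.001] shift [ 0.0082  0.0079 -0.059 ] open 0.8 F [ 0.1  0.3 -0.2]
oil_bottle sc [([261.0, 381.0], 0.89), ([192.0, 213.0], 0.76), ([232.0, 185.0], 0.64)]
oil_bottle sd [([257.0, 163.0], 0.88), ([245.0, 403.0], 0.67), ([314.0, 151.0], 0.62)]
oil_bottle w [([235.0, 120.0], 0.83), ([4.0, 595.0], 0.66)]
shaker_salt sc [([230.0, 324.0], 0.76)]
shaker_salt sd [([240.0, 312.0], 0.65), ([179.0, 406.0], 0.27), ([291.0, 225.0], 0.25)]
shaker_salt w [([194.0, 338.0], 0.56)]
shaker_pepper sc [([265.0, 276.0], 0.77)]
shaker_pepper sd [([298.0, 294.0], 0.96)]
shaker_pepper w [([14.0, 292.0], 0.81), ([336.0, 248.0], 0.56)]
carton sc [([214.0, 423.0], 0.97)]
carton sd [([170.0, 294.0], 0.74), ([179.0, 407.0], 0.69)]
carton w [([443.0, 209.0], 0.89)]
spice_jar sc [([309.0, 241.0], 0.74), ([248.0, 423.0], 0.2)]
spice_jar sd [([372.0, 306.0], 0.62)]
spice_jar w []
olive_jar sc [([236.0, 238.0], 0.97), ([290.0, 386.0], 0.43)]
olive_jar sd [([290.0, 226.0], 0.83)]
olive_jar w [([7.0, 435.0], 0.91)]
garlic sc [([176.0, 357.0], 0.71)]
garlic sd [([170.0, 294.0], 0.63)]
garlic w [([194.0, 185.0], 0.25)]
```

Call:
{"name": "move_arm", "arguments": {
  "targets": [
    [[0, 0, -0.13, 0.008, 0.008, -0.01, 0.8], [0, 0, -0.13, 0, 0, -0.015, 0.8], [0, 0, -0.13, -0.001, 0, -0.015, 0.8], [0, 0, 0, 0, 0, 0, 0.8]]
  ]
}}

```text
clock: 21.3
tool_pos: [0.5834, 0.1723, 0.1689]
eef_rot: [0.98, -0.2, -0.001, 0.0]
contact_force: [-0.5, 0.4, -0.1]
opening: 0.8
```

```bash
cat >> h.py <<'E'
def cap(s,lo,hi,name=None):
    # cap of a shaker in the wrist picture: low-saturation blob
    g=cv2.cvtColor(s['frame'],cv2.COLOR_RGB2HSV);m=(g[...,1]<45)&(g[...,2]>60)
    m[:lo[1]]=0;m[hi[1]:]=0;m[:,:lo[0]]=0;m[:,hi[0]:]=0
    m=cv2.morphologyEx(m.astype(np.uint8),cv2.MORPH_CLOSE,np.ones((7,7)))
    n,l,st,c=cv2.connectedComponentsWithStats(m)
    for i in range(1,n):
        if st[i,4]>300: print('grey',st[i].tolist(),np.round(c[i],1).tolist())
E
python3 - <<'E'
from h import *
go((.585,.172,.15),-.4)
w=snap('wrist','w15')
cap(w,(200,60),(470,300))
for z in(.085,.07,0):print('pred',z,proj(w,np.array([.585,.172,z]))[::-1])
print([(np.round(f['centre']).tolist(),round(f['score'],2)) for f in r.find_in(w,'shaker_salt')[:3]])
E
```

```text
t 21.3 pos [0.5834 0.1723 0.1689] turn [ 0.    -0.002  0.003] shift [ 0.0016 -0.0003 -0.0189] open 0.8 F [-0.5  0.4 -0.1]
grey [293, 180, 60, 70, 3200] [322.7, 215.4]
pred 0.085 [325.97331592 233.15751401]
pred 0.07 [325.96929984 226.82383882]
pred 0 [325.95499704 204.1791423 ]
[([214.0, 322.0], 0.94)]
```

Call:
{"name": "move_arm", "arguments": {
  "targets": [
    [[0, 0, 0, 0.002, 0.003, -0.02, 0.8], [0, 0.003, 0, -0.001, 0, -0.025, 0.8], [0, 0.003, 0, -0.001, 0, -0.02, 0.8], [0, 0.002, 0, 0, 0, -0.015, 0.8], [0, 0, 0, 0, 0, 0, 0.8]]
  ]
}}

```text
clock: 21.9
tool_pos: [0.5877, 0.1769, 0.0939]
eef_rot: [0.981, -0.193, -0.0, -0.003]
contact_force: [0.2, 0.1, 0.3]
opening: 0.8
```

Run:
```python
from h import *
go((.5855,.1755,.024),-.4)
```

```text
t 21.9 pos [0.5877 0.1769 0.0939] turn [-0.006  0.    -0.012] shift [-0.0022 -0.0014 -0.0699] open 0.8 F [0.2 0.1 0.3]
```

Call:
{"name": "move_arm", "arguments": {
  "targets": [
    [[-0.006, 0.002, -0.01, -0.002, -0.001, -0.02, 0.8], [0, 0.002, 0, -0.001, 0, -0.02, 0.8], [0, 0.002, 0, -0.001, 0, -0.01, 0.8]]
  ]
}}

```text
clock: 22.2
tool_pos: [0.5875, 0.1773, 0.0471]
eef_rot: [0.981, -0.196, 0.001, -0.002]
contact_force: [-0.3, -0.9, 0.3]
opening: 0.801
```

Run:
```python
from h import *
go((.5855,.1755,.024),-.4)
```

```text
t 22.2 pos [0.5875 0.1773 0.0471] turn [-0.003  0.003 -0.005] shift [-0.002  -0.0018 -0.0231] open 0.801 F [-0.3 -0.9  0.3]
```

Call:
{"name": "move_arm", "arguments": {
  "targets": [
    [[-0.002, 0.003, -0.005, -0.002, -0.002, -0.008, 0.8]]
  ]
}}

```text
clock: 22.3
tool_pos: [0.5865, 0.1758, 0.0395]
eef_rot: [0.98, -0.199, 0.0, -0.001]
contact_force: [-0.2, -0.1, 0.6]
opening: 0.799
```

Call:
{"name": "move_arm", "arguments": {
  "targets": [
    [[0, 0, 0, 0, 0, -0.007, 0.8]]
  ]
}}

```text
clock: 22.4
tool_pos: [0.5871, 0.1756, 0.0327]
eef_rot: [0.98, -0.199, 0.001, -0.001]
contact_force: [-0.7, -0.2, -0.2]
opening: 0.801
```

Call:
{"name": "move_arm", "arguments": {
  "targets": [
    [[0, 0, 0, 0, 0, -0.004, 0.8]]
  ]
}}

```text
clock: 22.5
tool_pos: [0.5875, 0.1757, 0.0287]
eef_rot: [0.98, -0.199, 0.001, -0.002]
contact_force: [0.2, 0.3, -0.2]
opening: 0.802
```

Run:
```python
from h import *
go((.5855,.1755,.024),-.4)
```

```text
t 22.5 pos [0.5875 0.1757 0.0287] turn [-0.003  0.003  0.   ] shift [-0.002  -0.0002 -0.0047] open 0.802 F [ 0.2  0.3 -0.2]
```

Nothing has touched, so I'll close here.

Call:
{"name": "move_arm", "arguments": {
  "targets": [
    [[-0.003, 0.003, 0, -0.002, 0, -0.002, 0.6], [0, 0, 0, 0, 0, 0, 0.3], [0, 0, 0, 0, 0, 0, 0], [0, 0, 0, 0, 0, 0, 0], [0, 0, 0, 0, 0, 0, 0]]
  ],
  "force": 15
}}

```text
clock: 23.0
tool_pos: [0.5862, 0.1761, 0.0276]
eef_rot: [0.98, -0.199, 0.001, -0.0]
contact_force: [-0.4, 0.3, -1.2]
opening: 0.442
```

Call:
{"name": "move_arm", "arguments": {
  "targets": [
    [[0, 0, 0, 0, 0, 0, 0], [0, 0, 0, 0, 0, 0, 0]]
  ]
}}

```text
clock: 23.2
tool_pos: [0.5862, 0.176, 0.0277]
eef_rot: [0.98, -0.198, 0.001, -0.0]
contact_force: [-0.1, -0.2, 0.6]
opening: 0.45
```

Run:
```python
from h import *
go((.5855,.1755,.15),-.4)
sc=snap('scene');sd=snap('side')
# holder wells: rough check again from both cameras at z of rim
for n,a,b in(('far',(349,320),(406,322)),('near',(322,344),(404,360))):
    print(n,onz(sc,a[::-1],.018),onz(sd,b[::-1],.018))
```

```text
t 23.2 pos [0.5862 0.176  0.0277] turn [-0.     0.002 -0.   ] shift [-0.0007 -0.0005  0.1223] open 0.45 F [-0.1 -0.2  0.6]
far [0.36920468 0.26048262 0.018     ] [0.37758545 0.26182661 0.018     ]
near [0.35180855 0.3315014  0.018     ] [0.35759925 0.33041709 0.018     ]
```

Call:
{"name": "move_arm", "arguments": {
  "targets": [
    [[0, 0, 0, 0, 0, 0.03, 0], [0, 0, 0, 0, 0, 0.04, 0], [0, 0, 0, 0, 0, 0.04, 0], [0, 0, 0.05, -0.015, 0.01, 0.03, 0], [0, 0, 0.13, -0.035, 0.013, 0, 0]]
  ]
}}

```text
clock: 23.8
tool_pos: [0.5383, 0.1958, 0.1706]
eef_rot: [0.994, -0.111, 0.003, 0.002]
contact_force: [0.0, 0.2, -1.7]
opening: 0.442
```

Call:
{"name": "move_arm", "arguments": {
  "targets": [
    [[0, 0, 0.13, -0.045, 0.017, 0, 0], [0, 0, 0.13, -0.045, 0.017, 0, 0], [0, 0, 0.13, -0.04, 0.014, 0, 0], [0, 0, 0.03, -0.02, 0.01, 0, 0], [0, 0, 0, 0, 0, 0, 0]]
  ]
}}

```text
clock: 24.3
tool_pos: [0.3796, 0.2565, 0.1734]
eef_rot: [0.994, 0.111, 0.004, -0.001]
contact_force: [0.1, -0.4, -1.3]
opening: 0.448
```

Run:
```python
from h import *
go((.380,.257,.12),.2)
w=snap('wrist','w16')
for n,p in(('far',(.38,.257,.018)),('near',(.36,.327,.018)),('near floor',(.36,.327,.006))):print(n,proj(w,np.array(p))[::-1])
```

```text
t 24.3 pos [0.3796 0.2565 0.1734] turn [-0.003  0.008 -0.022] shift [ 0.0004  0.0005 -0.0534] open 0.448 F [ 0.1 -0.4 -1.3]
far [323.14289654 207.3362954 ]
near [317.60264906 113.30448738]
near floor [317.74933229 113.19213146]
```

View pics/w16.png

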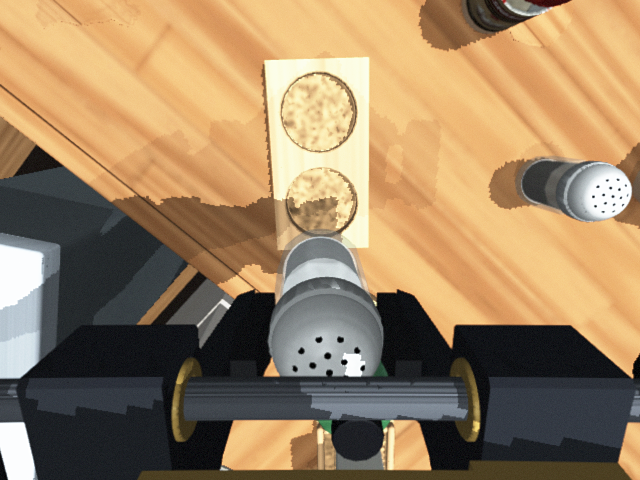

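The wells are centred at (318,111) near and (321,201) far. The carried shaker's front base edge is at about (321,237), and pepper's cap is at (600,190).

Run:
```python
from h import *
w=snap('wrist');st=r.get_state();p=np.array(st['tool_pos']);G=Ro.from_quat(st['eef_rot'])
print('near',onz(w,(111,318),.018),'far',onz(w,(201,321),.018))
zb=p[2]-.0277
for n,q,z in(('base edge',(237,321),zb),('base L',(262,283),zb),('base R',(262,360),zb),('cap front',(277,327),zb+.065),('cap L',(340,270),zb+.065),('cap R',(340,384),zb+.065)):
    X=onz(w,q,z);print(n,np.round(X,4),'tool',np.round(G.inv().apply(X-p),4))
print('pepper cap',onz(w,(190,600),.08))
```

```text
near [0.36188641 0.32784847 0.018     ] far [0.37893374 0.26084257 0.018     ]
base edge [0.3771 0.2696 0.1456] tool [-0.0029 -0.0154  0.0277]
base L [0.361  0.2523 0.1456] tool [-0.0224 -0.002   0.0275]
base R [0.3996 0.2608 0.1456] tool [ 0.0171 -0.002   0.0279]
cap front [0.3781 0.2753 0.2106] tool [-0.0001 -0.0208 -0.0373]
cap L [0.3631 0.2466 0.2106] tool [-0.0208  0.004  -0.0375]
cap R [0.404  0.2555 0.2106] tool [ 0.0209  0.0041 -0.0371]
pepper cap [0.55012968 0.31942896 0.08      ]
```

Call:
{"name": "move_arm", "arguments": {
  "targets": [
    [[-0.003, 0.008, -0.02, -0.001, 0.006, -0.02, 0], [0, 0.003, 0, 0, 0, -0.025, 0], [0, 0.003, 0, 0, 0, -0.025, 0], [0, 0.002, 0, 0, 0, -0.015, 0], [0, 0, 0, 0, 0, 0, 0]]
  ]
}}

```text
clock: 24.9
tool_pos: [0.3937, 0.2585, 0.0858]
eef_rot: [0.996, 0.089, 0.003, -0.0]
contact_force: [-0.4, -0.3, -0.8]
opening: 0.446
```

Run:
```python
from h import *
go((.379,.2625,.034),.2)
```

```text
t 24.9 pos [0.3937 0.2585 0.0858] turn [-0.001  0.005  0.022] shift [-0.0147  0.004  -0.0518] open 0.446 F [-0.4 -0.3 -0.8]
```

Call:
{"name": "move_arm", "arguments": {
  "targets": [
    [[0, 0.005, 0.02, -0.014, 0.004, 0, 0], [0, 0, 0, 0, 0, -0.01, 0], [0, 0, 0, 0, 0, -0.008, 0], [0, 0, 0, 0, 0, 0, 0]]
  ]
}}

```text
clock: 25.3
tool_pos: [0.382, 0.2627, 0.0679]
eef_rot: [0.995, 0.098, 0.002, -0.001]
contact_force: [-0.6, 0.2, -0.7]
opening: 0.444
```

Run:
```python
from h import *
go((.379,.2625,.034),.2)
```

```text
t 25.3 pos [0.382  0.2627 0.0679] turn [-0.003  0.004  0.004] shift [-0.003  -0.0002 -0.0339] open 0.444 F [-0.6  0.2 -0.7]
```

Call:
{"name": "move_arm", "arguments": {
  "targets": [
    [[-0.002, 0.004, 0.004, -0.004, 0, -0.006, 0], [0, 0, 0, -0.001, 0, -0.008, 0], [0, 0, 0, -0.001, 0, -0.006, 0]]
  ]
}}

```text
clock: 25.6
tool_pos: [0.3766, 0.2634, 0.0475]
eef_rot: [0.995, 0.1, 0.001, -0.001]
contact_force: [0.1, 0.4, -1.1]
opening: 0.446
```

Run:
```python
from h import *
go((.379,.2625,.034),.2)
```

```text
t 25.6 pos [0.3766 0.2634 0.0475] turn [-0.003  0.002  0.001] shift [ 0.0024 -0.0009 -0.0135] open 0.446 F [ 0.1  0.4 -1.1]
```

Call:
{"name": "move_arm", "arguments": {
  "targets": [
    [[-0.002, 0.002, 0, 0.002, -0.001, -0.005, 0]]
  ]
}}

```text
clock: 25.7
tool_pos: [0.378, 0.2624, 0.0419]
eef_rot: [0.995, 0.1, -0.0, -0.0]
contact_force: [0.0, -0.6, -1.9]
opening: 0.449
```

Call:
{"name": "move_arm", "arguments": {
  "targets": [
    [[0, 0, 0, 0, 0, -0.004, 0]]
  ]
}}

```text
clock: 25.8
tool_pos: [0.3784, 0.2623, 0.0373]
eef_rot: [0.995, 0.1, -0.0, -0.0]
contact_force: [-0.3, -0.2, -1.3]
opening: 0.446
```

Its base is at about 10 mm, below the rim, with no contact, so it is in the well.

Call:
{"name": "move_arm", "arguments": {
  "targets": [
    [[0, 0, 0, 0, 0, -0.003, 0]]
  ]
}}

```text
clock: 25.9
tool_pos: [0.3784, 0.2622, 0.0338]
eef_rot: [0.995, 0.1, -0.0, -0.0]
contact_force: [-0.4, 0.3, -1.4]
opening: 0.443
```

Call:
{"name": "move_arm", "arguments": {
  "targets": [
    [[0, 0, 0, 0, 0, -0.002, 0]]
  ]
}}

```text
clock: 26.0
tool_pos: [0.3776, 0.2619, 0.0321]
eef_rot: [0.995, 0.1, -0.001, 0.0]
contact_force: [-6.0, 0.3, 22.2]
opening: 0.449
```

Call:
{"name": "move_arm", "arguments": {
  "targets": [
    [[0, 0, 0, 0, 0, 0, 0.5], [0, 0, 0, 0, 0, 0, 0.8], [0, 0, 0, 0, 0, 0, 0.8], [0, 0, 0, 0, 0, 0, 0.8], [0, 0, 0, 0, 0, 0, 0.8]]
  ]
}}

```text
clock: 26.5
tool_pos: [0.3781, 0.2622, 0.0324]
eef_rot: [0.995, 0.1, -0.0, -0.0]
contact_force: [-0.2, 0.1, -0.7]
opening: 0.798
```

Call:
{"name": "move_arm", "arguments": {
  "targets": [
    [[0, 0, 0, 0, 0, 0.03, 0.8], [0, 0, 0, 0, 0, 0.04, 0.8], [0, 0, 0, 0, 0, 0.04, 0.8], [0, 0, -0.1, 0.015, 0.005, 0.04, 0.8], [0, 0, -0.13, 0.04, 0.013, 0, 0.8]]
  ]
}}

```text
clock: 27.0
tool_pos: [0.4275, 0.2778, 0.1871]
eef_rot: [1.0, -0.016, -0.006, 0.002]
contact_force: [1.4, 1.2, -0.2]
opening: 0.799
```

Call:
{"name": "move_arm", "arguments": {
  "targets": [
    [[0, 0, -0.13, 0.045, 0.014, 0, 0.8], [0, 0, -0.13, 0.04, 0.014, 0, 0.8], [0, 0, -0.13, 0.03, 0.009, 0, 0.8], [0, 0, -0.13, 0, 0, 0, 0.8], [0, 0, -0.13, 0, 0, 0, 0.8]]
  ]
}}

```text
clock: 27.5
tool_pos: [0.5529, 0.3159, 0.1898]
eef_rot: [0.937, -0.349, -0.002, -0.003]
contact_force: [0.4, 0.0, 0.3]
opening: 0.8
```

Run:
```python
from h import *
go((.5495,.319,.15),-.7)
w=snap('wrist')
cap(w,(150,60),(500,330))
print([(np.round(f['centre']).tolist(),round(f['score'],2)) for f in r.find_in(w,'shaker_pepper')[:3]])
for z in(.085,.07,0):print('pred',z,proj(w,np.array([.5495,.319,z]))[::-1])
```

```text
t 27.5 pos [0.5529 0.3159 0.1898] turn [-0.007 -0.002  0.012] shift [-0.0034  0.0031 -0.0398] open 0.8 F [0.4 0.  0.3]
grey [364, 60, 66, 86, 1468] [383.6, 106.0]
grey [150, 140, 31, 62, 1025] [160.4, 163.0]
grey [293, 184, 55, 64, 2705] [321.0, 216.5]
[([214.0, 323.0], 0.72)]
pred 0.085 [317.64044452 226.20490307]
pred 0.07 [318.11471452 220.74114314]
pred 0 [319.83765489 200.88413678]
```

Call:
{"name": "move_arm", "arguments": {
  "targets": [
    [[-0.006, 0, 0.01, -0.003, 0.002, -0.02, 0.8], [0, 0.002, 0, -0.001, 0, -0.025, 0.8], [0, 0.002, 0, -0.001, 0, -0.025, 0.8], [0, 0.002, 0, -0.001, 0, -0.015, 0.8], [0, 0, 0, 0, 0, 0, 0.8]]
  ]
}}

```text
clock: 28.1
tool_pos: [0.5443, 0.3176, 0.1029]
eef_rot: [0.943, -0.332, -0.004, 0.001]
contact_force: [-0.2, -1.1, -0.1]
opening: 0.799
```

Run:
```python
from h import *
go((.5505,.318,.028),-.7)
```

```text
t 28.1 pos [0.5443 0.3176 0.1029] turn [-0.    -0.008 -0.023] shift [ 0.0062  0.0004 -0.0749] open 0.799 F [-0.2 -1.1 -0.1]
```

Call:
{"name": "move_arm", "arguments": {
  "targets": [
    [[0, -0.008, -0.02, 0.006, 0, 0, 0.8], [0, 0, 0, 0, 0, -0.02, 0.8], [0, 0, 0, 0, 0, -0.018, 0.8], [0, 0, 0, 0, 0, -0.01, 0.8], [0, 0, 0, 0, 0, 0, 0.8]]
  ]
}}

```text
clock: 28.6
tool_pos: [0.5546, 0.3192, 0.0586]
eef_rot: [0.94, -0.34, 0.003, -0.004]
contact_force: [-0.5, -0.4, -0.8]
opening: 0.805
```

Run:
```python
from h import *
go((.5505,.318,.028),-.7)
```

```text
t 28.6 pos [0.5546 0.3192 0.0586] turn [-0.005  0.009 -0.005] shift [-0.0041 -0.0012 -0.0306] open 0.805 F [-0.5 -0.4 -0.8]
```

Call:
{"name": "move_arm", "arguments": {
  "targets": [
    [[-0.005, 0.009, -0.005, -0.005, -0.001, -0.008, 0.8], [0, 0.001, 0, -0.001, 0, -0.01, 0.8]]
  ]
}}

```text
clock: 28.8
tool_pos: [0.5505, 0.3193, 0.0426]
eef_rot: [0.939, -0.343, 0.001, -0.002]
contact_force: [-0.0, 1.0, 0.8]
opening: 0.802
```

Call:
{"name": "move_arm", "arguments": {
  "targets": [
    [[0, 0.001, 0, 0, 0, -0.007, 0.8]]
  ]
}}

```text
clock: 28.9
tool_pos: [0.5504, 0.3195, 0.0353]
eef_rot: [0.939, -0.343, 0.0, -0.002]
contact_force: [0.5, 0.1, 0.9]
opening: 0.801
```

Run:
```python
from h import *
go((.5505,.318,.028),-.7)
```

```text
t 28.9 pos [0.5504 0.3195 0.0353] turn [-0.003  0.002 -0.   ] shift [ 0.0001 -0.0015 -0.0073] open 0.801 F [0.5 0.1 0.9]
```

Call:
{"name": "move_arm", "arguments": {
  "targets": [
    [[-0.003, 0.002, 0, 0, -0.001, -0.007, 0.8], [0, 0, 0, 0, 0, 0, 0.5], [0, 0, 0, 0, 0, 0, 0.3], [0, 0, 0, 0, 0, 0, 0], [0, 0, 0, 0, 0, 0, 0]]
  ],
  "force": 15
}}

```text
clock: 29.4
tool_pos: [0.5501, 0.3182, 0.0268]
eef_rot: [0.939, -0.343, -0.0, 0.001]
contact_force: [-0.3, 0.3, 0.0]
opening: 0.46
```

Call:
{"name": "move_arm", "arguments": {
  "targets": [
    [[0, 0, 0, 0, 0, 0, 0], [0, 0, 0, 0, 0, 0, 0], [0, 0, 0, 0, 0, 0, 0]]
  ]
}}

```text
clock: 29.7
tool_pos: [0.5502, 0.3182, 0.0271]
eef_rot: [0.939, -0.343, -0.0, 0.001]
contact_force: [-0.1, 0.2, -1.3]
opening: 0.444
```

Run:
```python
from h import *
go((.361,.329,.17),.2)
```

```text
t 29.7 pos [0.5502 0.3182 0.0271] turn [ 0.001 -0.001  0.9  ] shift [-0.1892  0.0108  0.1429] open 0.444 F [-0.1  0.2 -1.3]
```

Call:
{"name": "move_arm", "arguments": {
  "targets": [
    [[0, 0, 0, 0, 0, 0.03, 0], [0, 0, 0, 0, 0, 0.04, 0], [0, 0, 0, 0, 0, 0.04, 0], [0, 0, 0.12, -0.01, 0.001, 0.03, 0], [0, 0, 0.13, -0.03, 0.001, 0, 0]]
  ]
}}

```text
clock: 30.2
tool_pos: [0.5118, 0.3178, 0.1703]
eef_rot: [0.975, -0.222, 0.002, 0.002]
contact_force: [-0.4, -0.1, -1.1]
opening: 0.44
```

Call:
{"name": "move_arm", "arguments": {
  "targets": [
    [[0, 0, 0.13, -0.04, 0.002, 0, 0], [0, 0, 0.13, -0.045, 0.002, 0, 0], [0, 0, 0.13, -0.035, 0.002, 0, 0], [0, 0, 0.13, -0.02, 0.002, 0, 0], [0, 0, 0.12, -0.005, 0, 0, 0]]
  ]
}}

```text
clock: 30.7
tool_pos: [0.3594, 0.3257, 0.1732]
eef_rot: [0.994, 0.111, 0.004, -0.001]
contact_force: [1.0, -0.1, -0.7]
opening: 0.439
```

Run:
```python
from h import *
go((.361,.329,.034),.2)
w=snap('wrist');cap(w,(220,200),(430,385))
st=r.get_state();p=np.array(st['tool_pos']);G=Ro.from_quat(st['eef_rot']);zb=p[2]-.0271
print('pred cap front',proj(w,p+G.apply([0,-.0205,-.037])),'base front',proj(w,p+G.apply([0,-.0205,.0271])))
```

```text
t 30.7 pos [0.3594 0.3257 0.1732] turn [-0.002  0.007 -0.023] shift [ 0.0016  0.0033 -0.1392] open 0.439 F [ 1.  -0.1 -0.7]
grey [220, 200, 210, 185, 14699] [329.3, 314.6]
pred cap front [275.62294504 322.11949284] base front [226.18296973 323.01065543]
```

Call:
{"name": "move_arm", "arguments": {
  "targets": [
    [[-0.002, 0.007, -0.01, 0.001, 0.003, -0.02, 0], [0, 0.003, 0.003, -0.003, 0.001, -0.025, 0], [0, 0.003, 0.003, -0.003, 0.001, -0.025, 0], [0, 0.002, 0.003, -0.003, 0.001, -0.015, 0], [0, 0, 0, 0, 0, 0, 0]]
  ]
}}

```text
clock: 31.25
tool_pos: [0.3551, 0.3327, 0.0871]
eef_rot: [0.994, 0.106, -0.001, -0.002]
contact_force: [-0.4, 0.7, -1.7]
opening: 0.445
```

Run:
```python
from h import *
go((.361,.329,.033),.2)
```

```text
t 31.25 pos [0.3551 0.3327 0.0871] turn [-0.004 -0.003 -0.012] shift [ 0.0059 -0.0037 -0.0541] open 0.445 F [-0.4  0.7 -1.7]
```

Call:
{"name": "move_arm", "arguments": {
  "targets": [
    [[-0.004, -0.002, -0.01, 0.005, -0.003, -0.005, 0], [0, 0, 0, 0, 0, -0.012, 0], [0, 0, 0, 0, 0, -0.012, 0], [0, 0, 0, 0, 0, 0, 0]]
  ]
}}

```text
clock: 31.65
tool_pos: [0.3654, 0.3301, 0.0593]
eef_rot: [0.995, 0.096, 0.003, -0.001]
contact_force: [0.0, 0.0, -1.0]
opening: 0.438
```

Run:
```python
from h import *
go((.361,.329,.033),.2)
```

```text
t 31.65 pos [0.3654 0.3301 0.0593] turn [-0.003  0.006  0.007] shift [-0.0044 -0.0011 -0.0263] open 0.438 F [ 0.  0. -1.]
```

Call:
{"name": "move_arm", "arguments": {
  "targets": [
    [[-0.003, 0.006, 0.007, -0.005, -0.001, -0.006, 0], [0, 0, 0, 0, 0, -0.006, 0]]
  ]
}}

```text
clock: 31.85
tool_pos: [0.362, 0.3296, 0.0485]
eef_rot: [0.995, 0.099, 0.001, -0.001]
contact_force: [-1.0, -0.1, -0.8]
opening: 0.444
```

Call:
{"name": "move_arm", "arguments": {
  "targets": [
    [[0, 0, 0, 0, 0, -0.004, 0]]
  ]
}}

```text
clock: 31.95
tool_pos: [0.3623, 0.3298, 0.0444]
eef_rot: [0.995, 0.099, 0.002, -0.001]
contact_force: [-0.2, -0.7, -0.9]
opening: 0.44
```

Run:
```python
from h import *
go((.361,.329,.033),.2)
```

```text
t 31.95 pos [0.3623 0.3298 0.0444] turn [-0.003  0.003  0.003] shift [-0.0013 -0.0008 -0.0114] open 0.44 F [-0.2 -0.7 -0.9]
```

Call:
{"name": "move_arm", "arguments": {
  "targets": [
    [[-0.002, 0.003, 0, -0.0015, -0.001, -0.004, 0]]
  ]
}}

```text
clock: 32.05
tool_pos: [0.361, 0.329, 0.0403]
eef_rot: [0.995, 0.098, 0.0, -0.001]
contact_force: [-0.0, 0.3, -1.6]
opening: 0.438
```

Call:
{"name": "move_arm", "arguments": {
  "targets": [
    [[0, 0, 0, 0, 0, -0.004, 0]]
  ]
}}

```text
clock: 32.15
tool_pos: [0.3609, 0.3289, 0.0361]
eef_rot: [0.995, 0.098, 0.0, -0.001]
contact_force: [0.7, 0.2, -1.0]
opening: 0.444
```

Call:
{"name": "move_arm", "arguments": {
  "targets": [
    [[0, 0, 0, 0, 0, -0.002, 0]]
  ]
}}

```text
clock: 32.25
tool_pos: [0.3608, 0.3289, 0.0337]
eef_rot: [0.995, 0.099, 0.0, -0.0]
contact_force: [0.7, 0.0, -0.7]
opening: 0.443
```

The base is at about 6.6 mm and in the well. One more millimetre or two to seat it, then I'll release and rise.

Call:
{"name": "move_arm", "arguments": {
  "targets": [
    [[0, 0, 0, 0, 0, -0.0015, 0]]
  ]
}}

```text
clock: 32.35
tool_pos: [0.361, 0.3292, 0.0324]
eef_rot: [0.995, 0.099, 0.0, -0.001]
contact_force: [-0.3, -0.7, 17.9]
opening: 0.44
```

Call:
{"name": "move_arm", "arguments": {
  "targets": [
    [[0, 0, 0, 0, 0, 0, 0.5], [0, 0, 0, 0, 0, 0, 0.8], [0, 0, 0, 0, 0, 0, 0.8], [0, 0, 0, 0, 0, 0, 0.8], [0, 0, 0, 0, 0, 0, 0.8]]
  ]
}}

```text
clock: 32.85
tool_pos: [0.3614, 0.3297, 0.0327]
eef_rot: [0.995, 0.099, 0.001, -0.001]
contact_force: [-0.4, 0.2, -0.3]
opening: 0.797
```

Call:
{"name": "move_arm", "arguments": {
  "targets": [
    [[0, 0, 0, 0, 0, 0.03, 0.8], [0, 0, 0, 0, 0, 0.04, 0.8], [0, 0, 0, 0, 0, 0.04, 0.8], [0, 0, 0, 0, 0, 0.04, 0.8], [0, 0, 0, 0.02, -0.03, 0.03, 0.8]]
  ]
}}

```text
clock: 33.35
tool_pos: [0.3759, 0.301, 0.2151]
eef_rot: [0.995, 0.104, -0.003, 0.001]
contact_force: [1.6, 0.9, -0.3]
opening: 0.799
```

Run:
```python
from h import *
go((.4,.2,.25),.2)
w=snap('wrist','wf');sc=snap('scene','scf');sd=snap('side','sdf')
for n in N:
    for nm,s in(('sc',sc),('sd',sd)):
        print(n,nm,[(np.round(q['centre']).tolist(),round(q['score'],2)) for q in r.find_in(s,n)[:3]])
# predicted px for each thing standing at its place (mid-height)
for n,X in dict(salt=(.379,.261,.051),pepper=(.361,.328,.051),oil=(.425,.150,.075),carton=(.471,-.002,.082)).items():
    print(n,'pred sc',np.round(proj(sc,np.array(X))),'sd',np.round(proj(sd,np.array(X))))
im=np.hstack([sc['frame'][120:390,280:470],sd['frame'][90:360,350:450]]);cv2.imwrite('pics/final.png',cv2.resize(im,(580,540),interpolation=2)[:,:,::-1])
```

```text
t 33.35 pos [0.3759 0.301  0.2151] turn [ 0.002 -0.007 -0.008] shift [ 0.0241 -0.101   0.0349] open 0.799 F [ 1.6  0.9 -0.3]
shaker_salt sc [([309.0, 345.0], 0.57)]
shaker_salt sd [([305.0, 408.0], 0.7)]
shaker_pepper sc []
shaker_pepper sd [([342.0, 405.0], 0.77)]
oil_bottle sc [([193.0, 215.0], 0.87), ([260.0, 381.0], 0.79), ([231.0, 181.0], 0.77)]
oil_bottle sd [([243.0, 406.0], 0.95), ([317.0, 153.0], 0.92), ([253.0, 163.0], 0.77)]
carton sc [([214.0, 423.0], 0.75)]
carton sd [([194.0, 401.0], 0.79)]
twin_stand sc [([340.0, 334.0], 0.59), ([251.0, 425.0], 0.45)]
twin_stand sd [([372.0, 410.0], 0.91), ([279.0, 397.0], 0.35)]
round_holder sc [([289.0, 387.0], 0.75)]
round_holder sd [([280.0, 400.0], 0.6)]
oblong_tray sc [([247.0, 423.0], 0.88)]
oblong_tray sd [([212.0, 389.0], 0.79)]
spice_jar sc [([310.0, 240.0], 0.61), ([260.0, 380.0], 0.3)]
spice_jar sd [([370.0, 310.0], 0.73)]
olive_jar sc [([232.0, 236.0], 0.78)]
olive_jar sd [([290.0, 226.0], 0.9), ([303.0, 406.0], 0.69)]
garlic sc []
garlic sd [([169.0, 294.0], 0.89)]
salt pred sc [305. 347.] sd [308. 408.]
pepper pred sc [328. 321.] sd [345. 405.]
oil pred sc [258. 380.] sd [244. 404.]
carton pred sc [216. 423.] sd [187. 407.]
```

Call:
{"name": "move_arm", "arguments": {
  "targets": [
    [[0, 0, 0, 0.04, 0, 0.02, 0.8], [0, 0, 0, 0.04, 0, 0.02, 0.8], [0, 0, 0, 0.04, 0, 0.02, 0.8], [0, 0, 0, 0.04, -0.01, 0.01, 0.8], [0, 0, 0, 0, 0, 0, 0.8]]
  ]
}}

```text
clock: 35.0
tool_pos: [0.5397, 0.283, 0.2845]
eef_rot: [0.995, 0.102, -0.006, 0.005]
contact_force: [-1.0, -0.2, -1.0]
opening: 0.803
```

Run:
```python
from h import *
go((.4,.2,.25),.2)
sc=snap('scene','scf2');sd=snap('side','sdf2')
for n in ('carton','shaker_pepper','shaker_salt','oil_bottle'):
    for nm,s in(('sc',sc),('sd',sd)): print(n,nm,[(np.round(q['centre']).tolist(),round(q['score'],2)) for q in r.find_in(s,n)[:3]])
c8=cv2.imread('pics/c8.png')
a=cv2.resize(c8[:, :320],(80,120),interpolation=cv2.INTER_AREA);b=cv2.resize(c8[:,320:560],(60,120),interpolation=cv2.INTER_AREA)
na=sc['frame'][150:270,370:450,::-1];nb=sd['frame'][130:250,370:430,::-1]
for nm,x,y,r0,c0 in(('sc',a,na,45,25),('sd',b,nb,40,15)):
    t=np.ascontiguousarray(x[r0:r0+62,c0:c0+30]);m=cv2.matchTemplate(np.ascontiguousarray(y),t,cv2.TM_CCOEFF_NORMED);_,v,_,l=cv2.minMaxLoc(m);print(nm,'match',round(v,3),'shift px',(l[0]-c0,l[1]-r0))
# bystanders: shift against the first pictures
for nm,s,f in(('sc',sc,'scene0'),('sd',sd,'side0')):
    o=cv2.imread(f'pics/{f}.png');y=np.ascontiguousarray(s['frame'][:,:,::-1])
    for n,(cx,cy) in dict(sc=dict(spice=(240,312),olive=(238,235)),sd=dict(spice=(306,372),olive=(227,288),garlic=(293,171)))[nm].items():
        h=24 if n!='garlic' else 10
        t=np.ascontiguousarray(o[cy-h:cy+h,cx-h//2:cx+h//2]);m=cv2.matchTemplate(y,t,cv2.TM_CCOEFF_NORMED);_,v,_,l=cv2.minMaxLoc(m);print(nm,n,round(v,3),(l[0]-cx+h//2,l[1]-cy+h))
```

```text
t 35.0 pos [0.5397 0.283  0.2845] turn [ 0.012 -0.012 -0.004] shift [-0.1397 -0.083  -0.0345] open 0.803 F [-1.  -0.2 -1. ]
carton sc [([214.0, 423.0], 0.76)]
carton sd [([178.0, 406.0], 0.95)]
shaker_pepper sc [([331.0, 322.0], 0.85)]
shaker_pepper sd [([345.0, 403.0], 0.59)]
shaker_salt sc [([308.0, 345.0], 0.66)]
shaker_salt sd [([303.0, 410.0], 0.98)]
oil_bottle sc [([260.0, 382.0], 0.96), ([230.0, 183.0], 0.72), ([195.0, 214.0], 0.69)]
oil_bottle sd [([244.0, 405.0], 0.95), ([255.0, 164.0], 0.82), ([314.0, 155.0], 0.69)]
sc match 0.957 shift px (0, 0)
sd match 0.665 shift px (0, 0)
sc spice 0.998 (0, 0)
sc olive 0.998 (0, 0)
sd spice 0.997 (0, 0)
sd olive 0.994 (0, 0)
sd garlic 0.999 (0, 0)
```

Run:
```python
from h import *
sc=snap('scene');sd=snap('side')
a=lambda x,y:(370+x/4,150+y/4);c=lambda x,y:(370+(x-320)/4,130+y/4)
o=[(sc,a(192,418),-1,1,0),(sc,a(125,385),1,1,0),(sc,a(159,178),1,1,.15),(sc,a(225,210),-1,1,.15),(sc,a(250,112),1,-1,.15),
(sd,c(492,397),-1,1,0),(sd,c(405,387),1,1,0),(sd,c(430,140),1,1,.15),(sd,c(523,148),-1,1,.15),(sd,c(447,50),1,-1,.15),(sd,c(535,57),-1,-1,.15)]
x,e=fit6(o,[.471,0,.007,0,0,.22]);R=Ro.from_rotvec(x[3:]).as_matrix();print(np.round(x,4),'z axis',np.round(R[:,2],3));print(np.round(e,1).tolist())
```

```text
[ 4.732e-01 -1.480e-02  1.000e-04 -2.680e-02  9.200e-03  2.392e-01] z axis [0.006 0.028 1.   ]
[[-0.1, 1.1], [0.4, -0.2], [-0.3, -1.6], [1.6, -0.3], [0.8, -3.6], [-0.2, 1.6], [-0.3, 1.6], [-0.9, 1.4], [0.5, 1.7], [-0.6, -1.3], [0.3, -1.0]]
```

```bash
python3 -c "
from plant import r
print(r.finish_job())"
```

```text
the job is handed in; nothing more can be done
None
```

I put all four things in their holders, let go of them and handed the job in at about 35 s. The carton is in the oblong tray, the oil bottle in the round dish, salt in the stand's right-hand well and pepper in its left-hand well, as seen from the robot.

**Placing checks:**
- **Seating:** the bottle and both shakers went below the rim freely, and each met the floor at about 5 mm base height.
- **Carton:** the last pose fit put its lean at about 0.03 rad and its base low in the tray.
- **Detections:** in the last scene and side pictures, the shakers and the bottle were found within about 5 pixels of where they should be. The carton was 2 pixels off in the scene picture and 9 in the side one.
- **Bystanders:** the spice jar and olive jar showed no shift in both pictures. The garlic showed none in the side picture, the only one I checked it in.

**What went wrong or disagreed:**
- **Finger height:** the pads sit about 30 mm higher than the tool-frame figures say. The carton was therefore gripped near its top and tilted 0.1 rad in the grip, which I corrected before setting it down. The bottle was first caught on its shoulder and had to be gripped again.
- **Drift while lowering:** the tool moved up to about 15 mm sideways while lowering, so I corrected it in small steps.
- **Camera agreement:** the fixed and wrist cameras differed by 5–10 mm. The carton fit put its centre about 13 mm from my tray estimate in y, but it had gone down inside the rim, which allows only about 9 mm.
- **Carton re-check:** matching the carton against the picture taken at release gave no shift in both views. The side match was weak (0.67), probably because the gripper was in the earlier picture.
- **Last view:** the final overview picture was refused at the 16-picture limit, so the closing check rests on these numbers.

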